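# Offer a brake pad up to its caliper bracket

### The job

Tip the loose brake pad off its little carton and stand it on the bench on one of its long thin edges, letting go of it there; then pick it up again and carry it over the clutter to the brake stand. Finish while holding it still, upright and in line just above the empty pad slot (its lower edge about a centimetre above the bracket's posts), black lining towards the disc, so that I can grease the slot under it: the pad must not touch the stand, and do not put it in or let go. Leave the other things on the bench where they are.

Things in the scene. Friction and masses are not known exactly. Their poses are not given: they have to be found in the camera images.
- pad: The loose brake pad, a flat slab 64 x 44 x 16 mm, about 0.2 kg: a bright steel backing plate (6 mm) with a black friction lining (10 mm, split by a groove) on one broad face. Origin at the slab's middle; its x axis runs along the 44 mm side, y along the 64 mm side, z comes out of the lining. At the start it lies flat, lining up (z up), on the small carton; its 64 mm length overhangs the carton by 11 mm at each end.
- pad_lining (a point): Centre of the pad's black lining face: 8 mm from the pad's middle along the pad's z.
- carton: Small cardboard carton that the pad lies on, fixed to the bench: 66 mm along its x, 42 mm along its y, 30 mm high. Origin under its centre, z up. The bench around it is free for 90 mm beyond its x ends except for things under 20 mm high.
- brake: Brake set-up stand, fixed: a base plate 120 x 150 mm with an upright steel brake disc (156 mm across, 7 mm thick, top at 166 mm) in the stand's y-z plane and a dark bracket with an aluminium caliper body astride the disc's top; highest point 175 mm. Origin under its centre, z up; -x is the side that faces the robot, give or take its yaw. On its +x side a pad is already fitted, lining against the disc; the slot on the -x side is empty.
- slot (a point): Centre of the empty slot's open mouth, level with the tops of the bracket's two posts, 175 mm above the bench (axes as the stand's). The slot is 70 mm long along the stand's y, between the posts, and 22 mm wide along the stand's x: the disc's face is 11 mm from this point on the +x side, the caliper wall (top at 165 mm) 11 mm on the -x side.
- oil_filter: White spin-on oil filter, upright cylinder, 72 mm across, 94 mm tall. Origin under its centre. Bystander.
- part_box: Closed cardboard box standing upright, 85 x 65 x 115 mm tall. Origin under its centre. Bystander.
- spray_can: Spray can, upright, 56 mm across, 165 mm tall. Origin under its centre. Bystander.
- grease_jar: Grease jar with black cap, upright, 68 mm across, 75 mm tall. Origin under its centre. Bystander.
- wrench: Wrench 170 mm long lying flat (under 15 mm high). Origin under its middle, x along it. Bystander.
- bearing: Steel bearing ring lying flat, 52 mm across, 15 mm high. Origin under its centre. Bystander.
- screwdriver: Screwdriver 190 mm long lying flat (under 40 mm high). Origin under its middle, x along it. Bystander.
Mind the look-alikes: they are no part of the job. What is shaped like the pad but yellow is not meant.

How it is judged (in metres and radians):
On the way:
1. the pad stands by itself on the bench on a long thin edge, let go (angle between pad's own y axis and vertical between 1.42 and 1.72 rad and angle between pad's own z axis and vertical between 1.45 and 1.69 rad and height (world z) of pad below 0.027 m and contact force between pad and the fingers below 0.1 N and linear speed of pad below 0.02 m/s), for 0.3 s.
At the end, for the whole second after the job is handed in: The pad is held still by the fingers, its lower edge 2 to 20 mm above the slot's mouth, its middle within 6 mm of the slot's centre seen from above, its 44 mm side upright and its 64 mm side along the slot within 0.12 rad, lining towards the disc, not touching the stand (z of pad in the frame of slot between 0.024 and 0.042 m and horizontal distance between pad and slot below 0.006 m and angle between the y axis of pad and the y axis of brake, either way round below 0.12 rad and angle between the x axis of pad and the z axis of brake, either way round below 0.12 rad and x of pad_lining in the frame of slot above 0 m and contact force between pad and the fingers above 1 N and contact force between pad and brake below 0.1 N and linear speed of pad below 0.02 m/s); the arm keeps its last pose, push and grip.
It fails at once if the pad touches the brake stand (contact force between pad and brake above 1 N).
It fails at once if another thing on the bench is moved by more than 25 mm or knocked over ((distance of oil_filter from where it was at the start of the episode above 0.025 m or angle between oil_filter's own z axis and vertical above 0.3 rad) or (distance of part_box from where it was at the start of the episode above 0.025 m or angle between part_box's own z axis and vertical above 0.3 rad) or (distance of spray_can from where it was at the start of the episode above 0.025 m or angle between spray_can's own z axis and vertical above 0.3 rad) or (distance of grease_jar from where it was at the start of the episode above 0.025 m or angle between grease_jar's own z axis and vertical above 0.3 rad) or distance of wrench from where it was at the start of the episode above 0.025 m or distance of bearing from where it was at the start of the episode above 0.025 m or distance of screwdriver from where it was at the start of the episode above 0.025 m).
It also fails if it takes over 72 s, if anything falls off the work surface, if the arm or the gripper's body presses on something with over 40 N, if the wrist force passes 120 N, or if a joint passes its speed limit or range.

### The arm

A 6-joint arm with a two-finger parallel gripper is mounted at the origin on the work surface. World frame = base frame: x ahead of the robot, y to its left, z up, the work surface at z = 0. Lengths are in mm, angles in rad, forces in N, time in s.
With the tool pointing down it reaches from about 350 to 775 mm from the base axis. Payload 7.3 kg.
Tool frame: the origin (TCP) lies at the very end of the fingers, on their centre line; the grasp point (between the pads) lies 19 mm behind it (bot.grasp_offset is the distance from the TCP to the grasp point, in mm); z points along the fingers, y is the direction in which the jaws open and shut (so a half turn about z gives the same grasp; the last joint's range is limited). The gripper opens to 92 mm and grips with 3 to 60 N. Pads are 19 mm wide; open, the fingers measure 130 mm over their backs; the gripper's body (75 mm by 190 mm) begins 47 mm behind the grasp point.
Start: joints at [1.19, 0.342, 1.524, -0, 1.275, -0.146], TCP at [122.124, 510.618, 226.741] pointing down, gripper open.
Joint ranges: [-2.53, 2.53], [-0.77, 2.02], [0.04, 2.7], [-1, 4.14], [0.28, 2.66], [-3.11, 3.11]. Speed limits (rad/s): [2.57, 2.57, 3.14, 3.14, 3.14, 3.14].

### API

Orientations are given as [roll, pitch, yaw] about the fixed x, y, z axes, in that order (R = Rz(yaw) Ry(pitch) Rx(roll)).
In Python, from plant import bot gives the robot as it stands.
- The arm moves only by the tool servo_tool, never from a script. Its arguments are lists of equal length, an entry for each row: "angular": the turn, a rotation vector about the world's x, y, z in degrees, a list of three; "slide": the shift along the world's x, y, z in mm, a list of three; "grip": the opening, from -1 (shut) to 1 (fully open), so that 0 is half open. In form: {"angular": [[ax, ay, az], ...], "slide": [[dx, dy, dz], ...], "grip": [grip, ...]}. A call has 1 to 10 rows; each row is the pose to reach, as a shift and turn from the pose commanded when the call began; what a row does not reach only later rows make up. A row lasts 1/12 s, in which the tool goes at most 41.7 mm and 7.16 degrees, less where a joint would pass 70% of its speed; a pose out of reach is approached as far as the arm can. A call with a gripper value outside its range is refused whole. The fingers move at their own pace and stop on an object; the grip force is fixed at half the most. Time passes only in rows, so rows that repeat a pose let the fingers close. It gives the time, the measured TCP pose, the force and the opening at its end, in the units of the state.
- bot.get_obs(): the state, without advancing time (a new reading comes with each control period).
- bot.capture(name): name is "side" or "top" or "wrist"; returns a dict with "img" (384x512x3 uint8, blue, green, red), "range_z" (384x512 float32, mm along the optical axis (not along the pixel's ray), 0 where there is no reading), "fov_y" (degrees; the focal length in pixels is half the picture's height over the tangent of half this angle, whatever the lens; pixels are square), "cx", "cy" (the principal point, pixels), "R" (3x3) and "t" (3): a world point X has camera coordinates R X + t; the wrist camera has in their place "T_tool_cam" (4x4, takes a point from camera to tool coordinates, whose origin is the TCP and whose axes are the flange's). Camera axes: x right, y down, z forward; pixel columns grow to the right and rows downward; lengths in mm; the calibration is good to about 2 mm. A picture is of the moment at which its call begins: read the wrist's pose just before it.
- bot.close_job(): hands the job in, once; it reports no verdict.
The state is a dict: "time": time; "joint_positions": joint angles; "dq": joint speeds; "tau": joint torques, N m; "tool_pos": TCP position; "tcp_rot": TCP orientation; "contact_force": force on the tool from outside, world axes, zero at the start; "moment": the same for the moment, N m; "grip_width": finger opening in mm.
Only numpy, scipy, OpenCV 4.12 (cv2) and the standard library are available. Lean on these libraries where they do the work, as an engineer would, in place of code of your own. Each camera call takes 0.05 s, during which the arm holds its last target.

## Working session

There is one attempt and no reset: what is moved stays moved. The work goes in short steps, Python scripts to look and compute and a tool call to move; the robot and the scene stay as the last step left them, time stands still between calls to the robot, and variables do not carry over. Pictures are saved under pics/ and viewed, and the job is handed in when it is done.

Besides the shell and the picture viewer there is one more tool, called after "Call:" by a JSON object that holds its "api" and its "payload", one argument or row to a line. servo_tool: Moves the arm, as the interface text tells. Its arguments: {"type":"object","properties":{"angular":{"type":"array","items":{"type":"array","items":{"type":"number"}}},"slide":{"type":"array","items":{"type":"array","items":{"type":"number"}}},"grip":{"type":"array","items":{"type":"number"}}},"required":["angular","slide","grip"]}

```bash
ls; mkdir -p pics
python3 - <<'E'
from plant import bot
import cv2,numpy as np,pickle
print(bot.get_obs())
for n in("side","top","wrist"):
    o=bot.get_obs();c=bot.capture(n);c['obs']=o
    pickle.dump(c,open(f'{n}0.pkl','wb'));cv2.imwrite(f'pics/{n}0.png',c['img'])
    print(n,c['fov_y'],c['cx'],c['cy'],c.get('R'),c.get('t'),c.get('T_tool_cam'))
E
```

```text
pics
{'time': 0.0, 'joint_positions': array([ 1.18998558e+00,  3.42722660e-01,  1.52498555e+00, -2.38891970e-05,
        1.27537339e+00, -1.46030107e-01]), 'dq': array([ 0.00127469, -0.00031349, -0.00171015, -0.00013762,  0.00280895,
       -0.00029898]), 'tau': array([ 1.42017914e-03, -4.31245959e+01, -2.44210839e+01,  7.17996550e-02,
        5.60716668e-02, -1.13749738e-04]), 'tool_pos': array([121.98645654, 510.234489  , 226.05596683]), 'tcp_rot': array([-3.14011624e+00, -1.94057329e-04,  2.90681884e+00]), 'contact_force': array([-0.18097093, -0.06049286, -0.32485682]), 'moment': array([0.02879708, 0.00514001, 0.03453857]), 'grip_width': 92.05896375055727}
side 47.97647844014761 256.95428030984505 192.74012676326672 [[ 0.86982654 -0.49319863  0.01252577]
 [-0.28504274 -0.52311223 -0.80318381]
 [ 0.40268154  0.69506021 -0.59559959]] [-503.19793221  255.72332673 1000.01226069] None
top 46.25744853169484 251.25626195213087 188.0580233327416 [[ 0.00787289 -0.99967024  0.0244423 ]
 [-0.99282028 -0.01073179 -0.11913319]
 [ 0.11935622 -0.02332889 -0.99257738]] [ -42.46774115  587.92622119 1054.34087957] None
wrist 58.847771835424005 254.48752837017537 191.0838619532416 None None [[-4.12802471e-04 -9.57842920e-01 -2.87292134e-01  7.76255842e+01]
 [ 9.99999625e-01 -1.76673392e-04 -8.47837198e-04  5.83496021e-01]
 [ 7.61337981e-04 -2.87292377e-01  9.57842634e-01 -1.58786956e+02]
 [ 0.00000000e+00  0.00000000e+00  0.00000000e+00  1.00000000e+00]]
```

View pics/side0.png

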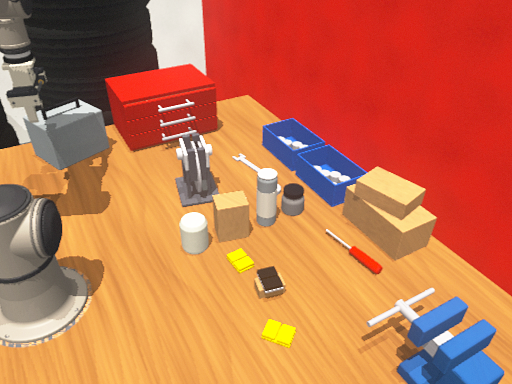

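View pics/top0.png

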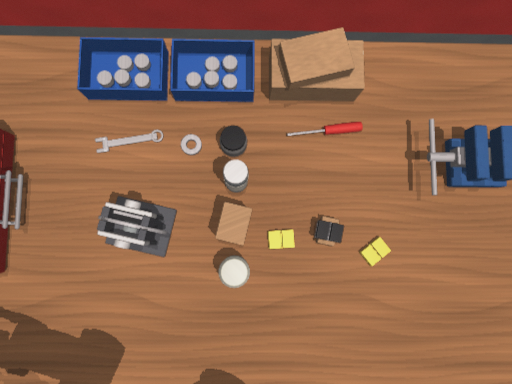

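View pics/wrist0.png

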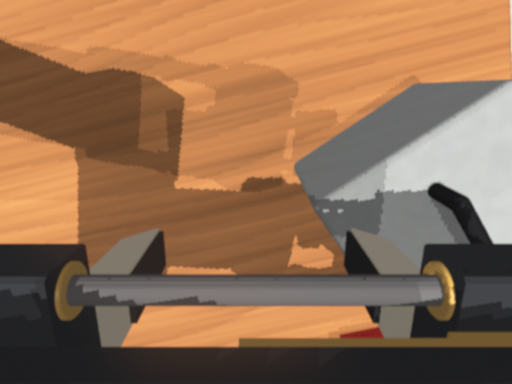

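The black-lined slab on the brown carton is at top (330,231) and side (270,280). The two yellow slabs, at top (281,239) and (376,251), are the look-alikes. The brake stand is at top (137,225). Next: crop and measure.

```bash
cat > h.py <<'E'
import numpy as np,cv2,pickle
def cloud(c):
    d=c['range_z'].astype(float);f=192/np.tan(np.radians(c['fov_y']/2))
    v,u=np.mgrid[0:384,0:512]
    P=np.stack([(u-c['cx'])/f*d,(v-c['cy'])/f*d,d],-1)
    if c.get('R') is not None: return (P-c['t'])@c['R'], d>0
    from scipy.spatial.transform import Rotation as Ro
    o=c['obs'];Rt=Ro.from_euler('xyz',o['tcp_rot']).as_matrix()
    T=c['T_tool_cam'];P=P@T[:3,:3].T+T[:3,3]
    return P@Rt.T+o['tool_pos'],d>0
def proj(c,X):
    f=192/np.tan(np.radians(c['fov_y']/2));X=np.atleast_2d(X)
    if c.get('R') is not None: p=X@np.array(c['R']).T+c['t']
    else:
        from scipy.spatial.transform import Rotation as Ro
        o=c['obs'];Rt=Ro.from_euler('xyz',o['tcp_rot']).as_matrix()
        T=c['T_tool_cam'];p=((X-o['tool_pos'])@Rt-T[:3,3])@T[:3,:3]
    return p[:,:2]/p[:,2:]*f+[c['cx'],c['cy']]
E
python3 - <<'E'
from h import *
c=pickle.load(open('top0.pkl','rb'));s=pickle.load(open('side0.pkl','rb'))
a=cv2.resize(c['img'][200:265,260:400],None,fx=5,fy=5,interpolation=cv2.INTER_CUBIC)
cv2.imwrite('pics/crop_a.png',a)
b=cv2.resize(c['img'][180:270,80:190],None,fx=6,fy=6,interpolation=cv2.INTER_CUBIC)
cv2.imwrite('pics/crop_b.png',b)
P,m=cloud(c)
for (u,v) in [(323,230),(337,232),(281,239),(376,251),(234,272),(235,225),(235,172),(233,140),(191,145)]: print(u,v,P[v,u].round(1))
# table plane check
print('table',P[300:330,280:330].reshape(-1,3).mean(0))
def rect(mask,name):
    q=P[mask][:,:2].astype(np.float32);r=cv2.minAreaRect(q);print(name,len(q),r, P[mask][:,2].mean())
ref=P[231,330]
mk=m&(np.hypot(P[...,0]-ref[0],P[...,1]-ref[1])<50)&(P[...,2]>40);rect(mk,'pad')
mk=m&(np.hypot(P[...,0]-ref[0],P[...,1]-ref[1])<50)&(P[...,2]>20)&(P[...,2]<36);rect(mk,'carton')
sub=P[180:270,80:190];print('brake max z',sub[...,2].max())
ref=P[225,137]
mk=m&(np.hypot(P[...,0]-ref[0],P[...,1]-ref[1])<130)&(P[...,2]>4)&(P[...,2]<25);rect(mk,'base')
mk=m&(np.hypot(P[...,0]-ref[0],P[...,1]-ref[1])<130)&(P[...,2]>130);rect(mk,'top')
E
```

```text
323 230 [ 488.3 -209.1   43.4]
337 232 [ 483.8 -242.5   44.1]
281 239 [ 466.3 -111.9    5.7]
376 251 [ 438.9 -345.1   11.3]
234 272 [391.4   1.6  95.5]
235 225 [4.956e+02 4.000e-01 1.158e+02]
235 172 [607.6   1.2 161.4]
233 140 [698.    8.1  72.9]
191 145 [700.2 115.1   1.3]
table [ 285.5957191  -168.8577172     6.47038708]
pad 455 ((485.1369934082031, -224.6783905029297), (62.16495895385742, 43.75139617919922), 79.55014038085938) 45.71538286778806
carton 179 ((485.1620178222656, -220.56227111816406), (70.76110076904297, 58.746238708496094), 2.553044080734253) 29.889810608572212
brake max z 1117.5944446095657
base 1276 ((488.89691162109375, 195.3109130859375), (228.23228454589844, 254.89273071289062), 78.79852294921875) 9.186980440945945
top 1675 ((493.957763671875, 230.39434814453125), (102.92178344726562, 117.63786315917969), 11.759482383728027) 160.40837133703167
```

```bash
python3 - <<'E'
import cv2,numpy as np
E
ls pics
```

```text
crop_a.png
crop_b.png
side0.png
top0.png
wrist0.png
```

View pics/crop_a.png

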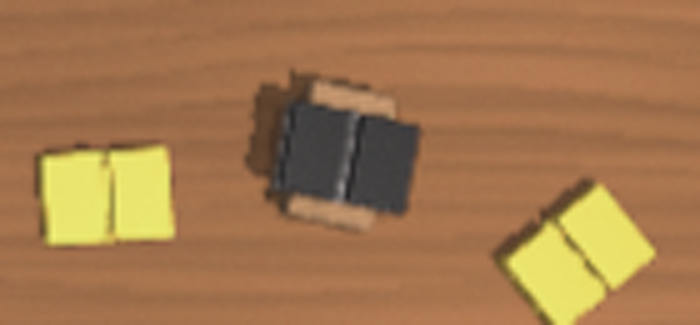

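View pics/crop_b.png

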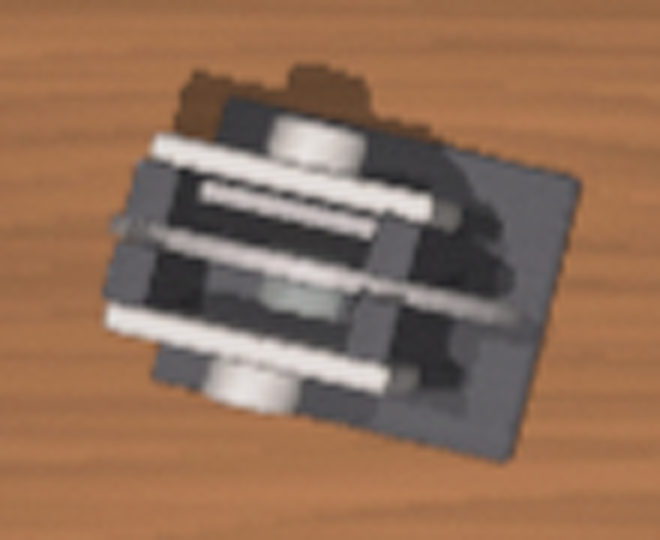

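The crop confirms it: the slab with the grooved black lining sits on the carton at (330,231), and both others are yellow. In the stand crop, the fitted pad shows its bright plate on the upper (+x) side, so the empty slot is on the lower (robot) side between the posts. I'll move over the stand and measure it with the wrist camera.

Call:
{"api": "servo_tool", "payload": {
  "angular": [
    [0, 0, 0],
    [0, 0, 0],
    [0, 0, 0],
    [0, 0, 0],
    [0, 0, 0],
    [0, 0, 0],
    [0, 0, 0],
    [0, 0, 0],
    [0, 0, 0],
    [0, 0, 0]
  ],
  "slide": [
    [0, 0, 40],
    [0, 0, 65],
    [35, -20, 65],
    [70, -50, 65],
    [105, -80, 65],
    [140, -105, 65],
    [175, -135, 65],
    [210, -165, 65],
    [245, -195, 65],
    [280, -220, 65]
  ],
  "grip": [1, 1, 1, 1, 1, 1, 1, 1, 1, 1]
}}

```text
time: 0.98
tool_pos: [383.4, 303.8, 291.7]
tcp_rot: [-3.142, -0.0, 2.907]
contact_force: [-0.0, 0.7, -0.0]
grip_width: 91.8
```

Call:
{"api": "servo_tool", "payload": {
  "angular": [
    [0, 0, 0],
    [0, 0, 0],
    [0, 0, 0],
    [0, 0, 0],
    [0, 0, 0]
  ],
  "slide": [
    [35, -30, 0],
    [65, -60, 0],
    [68, -60, 0],
    [68, -60, 0],
    [68, -60, 0]
  ],
  "grip": [1, 1, 1, 1, 1]
}}

```text
time: 1.4
tool_pos: [450.1, 245.6, 291.3]
tcp_rot: [-3.141, -0.001, 2.906]
contact_force: [-0.9, 0.9, 0.4]
grip_width: 91.6
```

Run:
```python
from plant import bot
import cv2,numpy as np,pickle
from h import *
o=bot.get_obs();c=bot.capture('wrist');c['obs']=o
pickle.dump(c,open('wrist1.pkl','wb'));cv2.imwrite('pics/wrist1.png',c['img'])
print(o['time'],o['tool_pos'],o['tcp_rot'],o['joint_positions'])
P,m=cloud(c)
for v in range(20,260,20): print(v,[f"{P[v,u,2]:.0f}" for u in range(60,460,25)])
```

```text
1.4 [450.12531139 245.61988619 291.30124896] [-3.14148456e+00 -1.35901693e-03  2.90558579e+00] [ 3.49549122e-01  2.76912581e-01  1.43772519e+00  6.67778540e-04
  1.42814727e+00 -9.85335746e-01]
20 ['1', '1', '0', '1', '0', '1', '1', '0', '1', '1', '1', '0', '0', '1', '1', '2']
40 ['0', '1', '0', '1', '2', '2', '2', '0', '1', '1', '2', '1', '-0', '1', '0', '1']
60 ['2', '2', '2', '1', '0', '1', '0', '1', '0', '3', '1', '2', '1', '0', '-0', '-0']
80 ['2', '0', '-1', '2', '2', '2', '1', '-0', '-1', '1', '1', '-1', '-0', '-1', '-0', '1']
100 ['2', '1', '0', '1', '2', '2', '1', '1', '-0', '1', '2', '1', '-1', '-2', '1', '1']
120 ['0', '2', '2', '-0', '-0', '1', '0', '0', '0', '1', '1', '-0', '-1', '-0', '1', '1']
140 ['62', '13', '0', '1', '0', '1', '1', '3', '1', '1', '0', '0', '1', '0', '2', '0']
160 ['81', '24', '0', '2', '0', '-0', '13', '11', '9', '12', '2', '1', '1', '1', '1', '2']
180 ['74', '2', '1', '1', '0', '-1', '111', '146', '156', '74', '1', '1', '2', '0', '1', '1']
200 ['1', '23', '21', '1', '0', '1', '166', '167', '166', '167', '83', '1', '-0', '-0', '2', '1']
220 ['95', '92', '31', '2', '1', '123', '177', '142', '142', '143', '176', '0', '-1', '1', '0', '1']
240 ['117', '100', '39', '306', '299', '0', '173', '156', '154', '156', '0', '1', '306', '305', '2', '0']
```

View pics/wrist1.png

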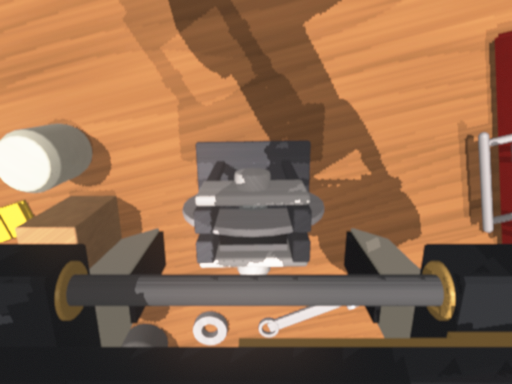

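The wrist view shows the stand at (253,205). The near caliper wall is at v≈190, the disc rim at v≈212 and the far wall at v≈250. I'll extract the geometry from the depth data.

Run:
```python
from h import *
c=pickle.load(open('wrist1.pkl','rb'));P,m=cloud(c)
cv2.imwrite('pics/c1.png',cv2.resize(c['img'][130:285,170:340],None,fx=4.5,fy=3.8,interpolation=cv2.INTER_CUBIC))
S=P[150:275,180:330].reshape(-1,3)
b=S[(S[:,2]>4)&(S[:,2]<18)];
t=S[(S[:,2]>135)]
from collections import Counter
print(np.histogram(t[:,2],bins=np.arange(135,182,2)))
np.save('S.npy',S)
for lo,hi in((4,18),(160,169),(170,179),(145,158),(138,145)):
    q=S[(S[:,2]>lo)&(S[:,2]<hi)];print(lo,hi,len(q),cv2.minAreaRect(q[:,:2].astype(np.float32)))
# height map in a stand-like frame yaw -13.4
yaw=np.radians(-13.4);R=np.array([[np.cos(yaw),np.sin(yaw)],[-np.sin(yaw),np.cos(yaw)]])
L=(S[:,:2]-[494,230])@R.T
for xb in range(-80,80,4):
    row=[]
    for yb in range(-80,80,8):
        k=(L[:,0]>=xb)&(L[:,0]<xb+4)&(L[:,1]>=yb)&(L[:,1]<yb+8)
        row.append(f"{S[k,2].max():4.0f}" if k.any() else '   .')
    print(xb,' '.join(row))
```

```text
(array([ 142,  129,  161,  118,  158,  158,  182,  229,  340,  402, 1394,
        508,  335,  358,  773, 1750,  169,   84,   82,  312, 1305,   75,
          0]), array([135, 137, 139, 141, 143, 145, 147, 149, 151, 153, 155, 157, 159,
       161, 163, 165, 167, 169, 171, 173, 175, 177, 179, 181]))
4 18 2727 ((475.2342834472656, 237.81671142578125), (150.50363159179688, 57.26948547363281), 76.36882781982422)
160 169 3232 ((495.14874267578125, 233.06240844726562), (101.40861511230469, 71.47158813476562), 77.1192855834961)
170 179 1809 ((495.269287109375, 233.3841094970703), (102.06827545166016, 51.60901641845703), 77.29497528076172)
145 158 3024 ((495.0329895019531, 241.35003662109375), (105.37488555908203, 96.93881225585938), 0.7532482147216797)
138 145 497 ((487.279052734375, 233.28021240234375), (89.91793060302734, 115.49784851074219), 8.656627655029297)
-80    .    .    .    .    .    .    .    .    .    .    .    .    .    .    .    .    .    .    .    .
-76    .    .    .    .    .    .    .    .    .    .    .    .    .    .    .    .    .    .    .    .
-72    .    .    .    .  
[... 3201 characters left out ...]
 .    .    .    .    .    .    .    .    .    .    .    .    .    .    .    .    .
56    .    .    .    .    .    .    .    .    .    .    .    .    .    .    .    .    .    .    .    .
60    .    .    .    .    .    .    .    .    .    .    .    .    .    .    .    .    .    .    .    .
64    .    .    .    .    .    .    .    .    .    .    .    .    .    .    .    .    .    .    .    .
68    .    .    .    .    .    .    .    .    .    .    .    .    .    .    .    .    .    .    .    .
72    3    .    .    .    .    .    .    .    .    .    .    .    .    .    .    .    .    .    .    .
76    1    .    .    .    .    .    .    .    .    .    .    .    .    .    .    .    .    .    .    .
```

View pics/c1.png

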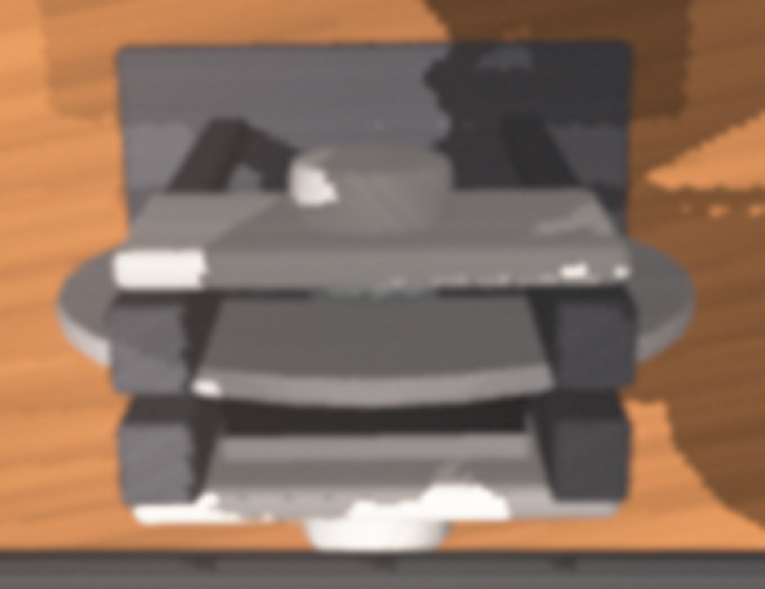

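Stand measured: centre ≈ (495.2, 233.3), yaw ≈ -12.8°, slot ≈ (481, 236.5). Next, go over the pad.

Call:
{"api": "servo_tool", "payload": {
  "angular": [
    [0, 0, 0],
    [0, 0, 0],
    [0, 0, 0],
    [0, 0, 0],
    [0, 0, 0],
    [0, 0, 0],
    [0, 0, 1],
    [0, 0, 2],
    [0, 0, 3],
    [0, 0, 3]
  ],
  "slide": [
    [3, -40, 0],
    [6, -80, 0],
    [9, -120, 0],
    [12, -160, 0],
    [15, -200, 0],
    [18, -240, 0],
    [21, -280, 0],
    [24, -320, 0],
    [27, -360, 0],
    [30, -400, 0]
  ],
  "grip": [1, 1, 1, 1, 1, 1, 1, 1, 1, 1]
}}

```text
time: 2.28
tool_pos: [480.3, -154.1, 292.2]
tcp_rot: [3.141, 0.001, 2.963]
contact_force: [1.1, -0.4, -0.9]
grip_width: 91.6
```

Call:
{"api": "servo_tool", "payload": {
  "angular": [
    [0, 0, 0],
    [0, 0, 0],
    [0, 0, 0],
    [0, 0, 0],
    [0, 0, 0],
    [0, 0, 0],
    [0, 0, 0],
    [0, 0, 0]
  ],
  "slide": [
    [3, -35, 0],
    [5, -70, -15],
    [5, -70, -55],
    [5, -70, -95],
    [5, -70, -130],
    [5, -70, -130],
    [5, -70, -130],
    [5, -70, -130]
  ],
  "grip": [1, 1, 1, 1, 1, 1, 1, 1]
}}

```text
time: 2.95
tool_pos: [486.9, -223.9, 164.0]
tcp_rot: [-3.141, 0.003, 2.961]
contact_force: [0.2, -0.1, -0.0]
grip_width: 92.0
```

```bash
cat > look.py <<'E'
import sys
from plant import bot
from h import *
n,t=sys.argv[1:3]
o=bot.get_obs();c=bot.capture(n);c['obs']=o
pickle.dump(c,open(f'{t}.pkl','wb'));cv2.imwrite(f'pics/{t}.png',c['img'])
print(o['time'],o['tool_pos'].round(1),o['tcp_rot'].round(4),o['joint_positions'].round(3),o['contact_force'].round(1),o['grip_width'])
E
python3 look.py wrist wrist2
python3 - <<'E'
from h import *
c=pickle.load(open('wrist2.pkl','rb'));P,m=cloud(c)
q=P[(abs(P[...,0]-485)<60)&(abs(P[...,1]+225)<60)&m]
print(np.histogram(q[:,2],bins=np.arange(-4,60,4)))
for lo,hi in((40,52),(25,34)):
    k=q[(q[:,2]>lo)&(q[:,2]<hi)];print(lo,hi,len(k),cv2.minAreaRect(k[:,:2].astype(np.float32)),np.median(k[:,2]))
E
```

```text
2.95 [ 486.9 -223.9  164. ] [-3.1406e+00  3.0000e-03  2.9610e+00] [-0.574  0.418  1.592  0.     1.129 -1.964] [ 0.2 -0.1 -0. ] 92.00198213891177
(array([ 942, 9072,   29,   27,   28,   32,   27,   34,  879,  125,  285,
         64, 3229,  185,    0]), array([-4,  0,  4,  8, 12, 16, 20, 24, 28, 32, 36, 40, 44, 48, 52, 56]))
40 52 3478 ((485.587890625, -223.663818359375), (61.722537994384766, 43.7674446105957), 78.76226043701172) 46.891426215294786
25 34 963 ((486.5608215332031, -224.20704650878906), (61.16156768798828, 66.1383056640625), 78.17924499511719) 30.81815844043578
```

View pics/wrist2.png

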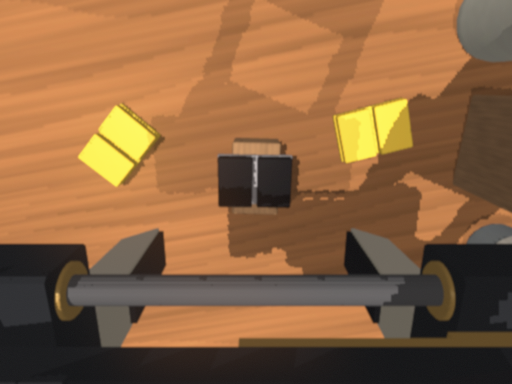

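Wrist view: the black pad is at (255,181), aligned with the image, with the carton peeking out above and below. The pad centre is ≈ (485.6, -223.7, 38) and its long axis is at ≈ 79°. I'll grip it at its overhanging ends with the tool tilted about 50°, so a 90° turn later stands it up with the gripper still clear of the bench. First, tilt in the air to check reach.

Call:
{"api": "servo_tool", "payload": {
  "angular": [
    [-1.3, -6.9, 0],
    [-2.6, -13.7, 0],
    [-3.9, -20.5, 0],
    [-5.2, -27.3, -0.5],
    [-6.5, -34, -0.7],
    [-7.8, -40.8, -0.7],
    [-9.1, -47, -0.7],
    [-9.5, -49.1, -0.7],
    [-9.5, -49.1, -0.7],
    [-9.5, -49.1, -0.7]
  ],
  "slide": [
    [-9, 2, -9],
    [-18, 4, -18],
    [-27, 6, -27],
    [-36, 8, -36],
    [-45, 9, -45],
    [-54, 10, -54],
    [-63, 12, -63],
    [-67, 13, -70],
    [-67, 13, -70],
    [-67, 13, -70]
  ],
  "grip": [1, 1, 1, 1, 1, 1, 1, 1, 1, 1]
}}

```text
time: 3.83
tool_pos: [449.1, -194.9, 188.6]
tcp_rot: [3.137, 0.704, 2.906]
contact_force: [0.7, 0.0, -0.1]
grip_width: 91.9
```

```bash
python3 look.py wrist wrist3;python3 look.py side side3
python3 - <<'E'
from h import *
from scipy.spatial.transform import Rotation as Ro
c=pickle.load(open('wrist3.pkl','rb'));P,m=cloud(c);o=c['obs']
R=Ro.from_euler('xyz',o['tcp_rot']).as_matrix();print(R.round(3))
q=P[(abs(P[...,0]-485)<60)&(abs(P[...,1]+225)<60)&m]
print(np.histogram(q[:,2],bins=np.arange(-4,60,4)))
k=q[(q[:,2]>43)&(q[:,2]<52)];print(len(k),cv2.minAreaRect(k[:,:2].astype(np.float32)),np.median(k[:,2]))
E
```

```text
3.8333 [ 449.1 -194.9  188.6] [3.1371 0.7038 2.9061] [-0.805  0.075  2.262  1.113  0.404 -3.104] [ 0.7  0.  -0.1] 91.86150130070227
3.8833 [ 450.  -194.4  191.2] [3.1389 0.7089 2.9088] [-0.803  0.07   2.261  1.114  0.405 -3.104] [0.3 0.2 1.6] 91.93927385466587
[[-0.741  0.231  0.63 ]
 [ 0.178  0.973 -0.147]
 [-0.647  0.003 -0.762]]
(array([ 300, 9579,  147,  149,  163,  146,  170,  162,  707,  290,  439,
        264, 2641,  163,    0]), array([-4,  0,  4,  8, 12, 16, 20, 24, 28, 32, 36, 40, 44, 48, 52, 56]))
2876 ((485.0216369628906, -223.74041748046875), (62.25959396362305, 45.265743255615234), 78.37393188476562) 47.118764644591906
```

View pics/wrist3.png

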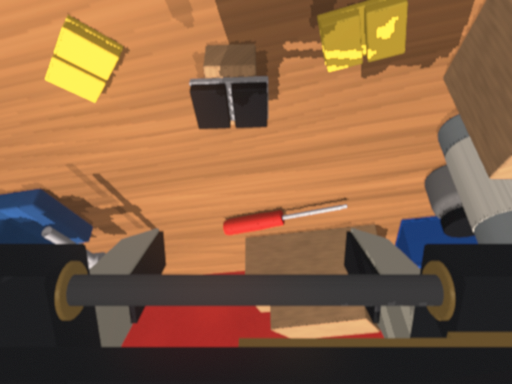

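View pics/side3.png

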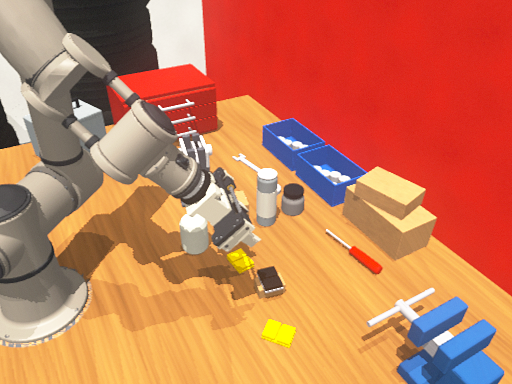

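Joint 6 hit its range with this yaw. Using the half-turned grasp instead should fix it. I'll fit a quick kinematic model so I can plan the tilts.

```bash
cat > kin.py <<'E'
import numpy as np
from scipy.spatial.transform import Rotation as Ro
from scipy.optimize import least_squares
E=Ro.from_euler
def fk(q,p,c):
    A=E('z',q[0]);v=A.apply([0,0,p[0]])+A.apply([p[8],p[1],0])
    A=A*E('y',q[1]);v=v+A.apply([p[2],0,p[3]])
    A=A*E('y',q[2]);v=v+A.apply([p[4],0,p[5]])
    A=A*E('z',q[3]);v=v+A.apply([0,p[6],0])
    A=A*E('y',q[4]);v=v+A.apply([0,0,p[7]])
    return v,A*E('z',q[5]+c)
lo=np.array([-2.53,-.77,.04,-1,.28,-3.11]);hi=np.array([2.53,2.02,2.7,4.14,2.66,3.11])
def ik(pos,R,q0,p,c):
    def f(q):
        v,A=fk(q,p,c);return np.r_[(v-pos)/100,(A.inv()*R).as_rotvec()]
    return least_squares(f,np.clip(q0,lo+1e-3,hi-1e-3),bounds=(lo,hi))
E
python3 - <<'E'
from h import *
from kin import *
obs=[pickle.load(open(f,'rb'))['obs'] for f in('wrist0.pkl','wrist1.pkl','wrist2.pkl','wrist3.pkl','side3.pkl')]
for c in(np.pi/2,-np.pi/2,0,np.pi):
    print(c,[np.linalg.norm((fk(o['joint_positions'],np.zeros(9),c)[1].inv()*Ro.from_euler('xyz',o['tcp_rot'])).as_rotvec()).round(3) for o in obs])
best=None
def f(p): return np.concatenate([fk(o['joint_positions'],p,0)[0]-o['tool_pos'] for o in obs])
rng=np.random.default_rng(0)
for t in range(30):
    p0=np.array([300,0,0,400,0,400,0,250,0])+rng.normal(0,80,9)
    r=least_squares(lambda p:np.r_[f(p),1e-3*(p-[300,0,0,400,0,400,0,250,0])],p0)
    if best is None or r.cost<best.cost:best=r
print(best.cost,best.x.round(1),f(best.x).round(1))
np.save('p.npy',best.x)
E
```

```text
1.5707963267948966 [np.float64(0.0), np.float64(0.0), np.float64(0.0), np.float64(0.0), np.float64(0.0)]
-1.5707963267948966 [np.float64(3.142), np.float64(3.142), np.float64(3.142), np.float64(3.142), np.float64(3.142)]
0 [np.float64(1.571), np.float64(1.571), np.float64(1.571), np.float64(1.571), np.float64(1.571)]
3.141592653589793 [np.float64(1.571), np.float64(1.571), np.float64(1.571), np.float64(1.571), np.float64(1.571)]
0.015087315991633262 [ 2.229e+02  7.680e+01  1.100e+00  5.054e+02  4.610e+01  3.791e+02
 -4.000e-01  3.175e+02 -4.000e-01] [ 0.  0.  0. -0. -0. -0. -0.  0. -0.  0. -0. -0. -0. -0.  0.]
```

```bash
cat > plan.py <<'E'
from kin import *
p=np.load('p.npy');c=np.pi/2
u=np.array([np.cos(np.radians(78.8)),np.sin(np.radians(78.8)),0]);v=np.array([u[1],-u[0],0])
def tool(psi,th): return Ro.from_rotvec(np.radians(th)*u)*E('z',np.radians(psi))*E('x',np.pi)
def solve(center,psi,th,back=13,seeds=24):
    R=tool(psi,th);d=R.apply([0,0,1]);pos=np.array(center)+back*d
    az=np.arctan2(pos[1],pos[0]);rng=np.random.default_rng(1);best=None
    for i in range(seeds):
        q0=np.array([az-.14,.4,1.6,0,1.1,0])+ (rng.normal(0,.6,6) if i else 0)
        q0[3]+= rng.choice([0,0,3.1]); q0[5]=rng.uniform(-3,3)
        r=ik(pos,R,q0,p,c)
        if r.cost<1e-6:
            mar=min((r.x-lo).min(),(hi-r.x).min())
            if best is None or mar>best[0]:best=(mar,r.x)
    return best
E
cat > run1.py <<'E'
from plan import *
C=np.array([485.3,-223.7,38])
for psi in(-11.2,168.8):
  for th in(-60,-50,-40,-30,30,40,50,60):
    b=solve(C,psi,th);print('grasp',psi,th,None if b is None else (round(b[0],2),b[1].round(2)))
E
python3 run1.py
```

```text
grasp -11.2 -60 (np.float64(0.25), array([-0.92,  0.84,  2.45,  2.46,  1.16, -1.68]))
grasp -11.2 -50 (np.float64(0.32), array([-0.86,  0.68,  2.38,  2.43,  0.81, -1.5 ]))
grasp -11.2 -40 (np.float64(0.2), array([-0.79,  0.57,  2.28,  2.25,  0.48, -1.21]))
grasp -11.2 -30 None
grasp -11.2 30 (np.float64(0.85), array([-0.49,  0.87,  1.28, -0.15,  1.5 ,  1.32]))
grasp -11.2 40 (np.float64(0.82), array([-0.47,  0.98,  1.13, -0.18,  1.71,  1.33]))
grasp -11.2 50 (np.float64(0.74), array([-0.46,  1.09,  0.98, -0.22,  1.92,  1.32]))
grasp -11.2 60 (np.float64(0.54), array([-0.45,  1.21,  0.83, -0.26,  2.12,  1.3 ]))
grasp 168.8 -60 (np.float64(0.25), array([-0.92,  0.84,  2.45,  2.46,  1.16,  1.46]))
grasp 168.8 -50 (np.float64(0.32), array([-0.86,  0.68,  2.38,  2.43,  0.81,  1.64]))
grasp 168.8 -40 (np.float64(0.2), array([-0.79,  0.57,  2.28,  2.25,  0.48,  1.93]))
grasp 168.8 -30 None
grasp 168.8 30 (np.float64(0.85), array([-0.49,  0.87,  1.28, -0.15,  1.5 , -1.82]))
grasp 168.8 40 (np.float64(0.82), array([-0.47,  0.98,  1.13, -0.18,  1.71, -1.81]))
grasp 168.8 50 (np.float64(0.74), array([-0.46,  1.09,  0.98, -0.22,  1.92, -1.82]))
grasp 168.8 60 (np.float64(0.54), array([-0.45,  1.21,  0.83, -0.26,  2.12, -1.84]))
```

```bash
cat > run2.py <<'E'
from plan import *
C=np.array([485.3,-223.7,38])
def show(n,b):print(n,None if b is None else (round(b[0],2),b[1].round(2)))
for th in(-30,-25,-20,-15,-10): show(('grasp',th),solve(C,-11.2,th))
for th in(-30,-25,-20,-15): show(('grasp168',th),solve(C,168.8,th,seeds=12))
for s in(-90,90):
  for th in(60,65,70,75): show(('A place',s,th),solve(C+s*v+[0,0,-16],-11.2,th,seeds=12))
for s in(70,100,130):
  for th in(-15,-20,-25,-30): show(('B place',s,th),solve(C+s*v+[0,0,-16],-11.2,th,seeds=12))
for th in(65,70,75): show(('B grasp',th),solve(C,-11.2,th,seeds=12))
E
python3 run2.py
```

```text
('grasp', -30) None
('grasp', -25) None
('grasp', -20) (np.float64(0.05), array([-0.67,  0.51,  2.02,  0.5 ,  0.33,  0.65]))
('grasp', -15) (np.float64(0.16), array([-0.64,  0.53,  1.95,  0.26,  0.44,  0.9 ]))
('grasp', -10) (np.float64(0.28), array([-0.62,  0.55,  1.88,  0.13,  0.56,  1.04]))
('grasp168', -30) None
('grasp168', -25) None
('grasp168', -20) (np.float64(0.05), array([-0.67,  0.51,  2.02,  0.5 ,  0.33, -2.49]))
('grasp168', -15) (np.float64(0.16), array([-0.64,  0.53,  1.95,  0.26,  0.44, -2.24]))
('A place', -90, 60) (np.float64(0.74), array([-0.48,  1.08,  1.21, -0.26,  1.87,  1.35]))
('A place', -90, 65) (np.float64(0.71), array([-0.48,  1.13,  1.16, -0.28,  1.95,  1.34]))
('A place', -90, 70) (np.float64(0.62), array([-0.47,  1.19,  1.11, -0.29,  2.04,  1.34]))
('A place', -90, 75) (np.float64(0.54), array([-0.47,  1.24,  1.06, -0.31,  2.12,  1.33]))
('A place', 90, 60) (np.float64(0.09), array([-0.42,  1.52,  0.13, -0.34,  2.5 ,  1.18]))
('A place', 90, 65) None
('A place', 90, 70) None
('A place', 90, 75) None
('B place', 70, -15) (np.float64(0.22), array([-0.58, 
[... 342 characters left out ...]
.32,  0.42,  0.91]))
('B place', 100, -25) (np.float64(0.02), array([-0.6 ,  0.65,  1.84,  0.59,  0.3 ,  0.64]))
('B place', 100, -30) None
('B place', 130, -15) (np.float64(0.31), array([-0.54,  0.71,  1.6 ,  0.16,  0.59,  1.1 ]))
('B place', 130, -20) (np.float64(0.18), array([-0.56,  0.69,  1.68,  0.28,  0.46,  0.98]))
('B place', 130, -25) (np.float64(0.06), array([-0.57,  0.68,  1.75,  0.49,  0.34,  0.76]))
('B place', 130, -30) None
('B grasp', 65) (np.float64(0.44), array([-0.45,  1.26,  0.76, -0.29,  2.22,  1.29]))
('B grasp', 70) (np.float64(0.35), array([-0.44,  1.32,  0.7 , -0.32,  2.31,  1.27]))
('B grasp', 75) (np.float64(0.26), array([-0.44,  1.38,  0.63, -0.36,  2.4 ,  1.24]))
```

Tool tilts leaning back towards the base are easy and the other way is limited. So: grip with θ≈+68° (tool reaching back from the far side), then turn to θ≈-20° and stand the pad beyond the carton's far x end, lining facing the robot. I'll make the half turn on the way to the stand. First, check the joint paths and the clearances behind the carton.

```bash
cat > run3.py <<'E'
from plan import *
from h import *
t=pickle.load(open('top0.pkl','rb'));P,m=cloud(t)
print('heights x 520..860 (rows), y -100..-420 (cols)')
for x in range(520,900,20):
    print(x,[f"{P[(abs(P[...,0]-x)<10)&(abs(P[...,1]-y)<10)&m][:,2].max():.0f}" if ((abs(P[...,0]-x)<10)&(abs(P[...,1]-y)<10)&m).any() else '.' for y in range(-100,-430,-20)])
C=np.array([485.3,-223.7,38])
q=np.array([-0.803,0.07,2.261,1.114,.405,-3.1])
def chk(n,c,psi,th,q0,back=10):
    R=tool(psi,th);pos=c+back*R.apply([0,0,1]);r=ik(pos,R,q0,p,c_)
    print(n,'cost%.1e'%r.cost,r.x.round(2),'pos',pos.round(1));return r.x
c_=np.pi/2
for psi in(-11.2,168.8):
  q=np.array([-.5,.87,1.28,-.15,1.5,1.32 if psi<0 else -1.82])
  for h,th in((150,0),(150,30),(150,68),(100,68),(50,68),(0,68)): q=chk(('g',h,th),C+[0,0,h],psi,th,q)
  for s,h,th in((0,50,68),(30,100,40),(70,100,10),(100,100,-20),(100,20,-20),(100,0,-20)): q=chk(('p',s,h,th),C+s*v+[0,0,h-(16 if s else 0)],psi,th,q)
E
python3 run3.py
```

```text
heights x 520..860 (rows), y -100..-420 (cols)
520 ['4', '5', '5', '5', '4', '44', '35', '33', '6', '5', '5', '6', '6', '5', '5', '5', '4']
540 ['4', '4', '5', '4', '5', '5', '5', '5', '4', '4', '4', '6', '5', '5', '4', '4', '4']
560 ['4', '4', '6', '6', '5', '4', '5', '5', '6', '6', '5', '5', '5', '6', '4', '5', '5']
580 ['6', '3', '3', '5', '5', '3', '5', '5', '5', '5', '5', '4', '4', '6', '4', '4', '5']
600 ['5', '5', '6', '6', '4', '5', '5', '5', '5', '4', '4', '5', '4', '5', '6', '6', '5']
620 ['4', '5', '4', '7', '6', '5', '4', '7', '4', '5', '4', '5', '4', '5', '4', '5', '4']
640 ['4', '5', '5', '3', '3', '4', '6', '4', '5', '6', '4', '4', '4', '5', '5', '5', '6']
660 ['5', '5', '6', '5', '5', '5', '6', '4', '4', '6', '5', '4', '5', '5', '5', '5', '4']
680 ['7', '6', '6', '3', '4', '4', '7', '4', '5', '3', '5', '4', '3', '4', '6', '6', '7']
700 ['7', '4', '4', '4', '3', '4', '6', '4', '5', '4', '7', '4', '4', '5', '3', '4', '6']
720 ['4', '14', '19', '15', '4', '5', '20', '16', '5', '4', '4', '5', '4', '5', '6', '7', '4']
740 ['5', '4', '17', '19', '19', '20', '26', '30', '31'
[... 2317 characters left out ...]
-1.89] pos [ 476.2 -221.9   84.3]
('g', 0, 68) cost8.3e-31 [-0.44  1.3   0.71 -0.31  2.28 -1.87] pos [ 476.2 -221.9   34.3]
('p', 0, 50, 68) cost7.7e-30 [-0.44  1.23  0.72 -0.32  2.33 -1.89] pos [ 476.2 -221.9   84.3]
('p', 30, 100, 40) cost1.4e-18 [-0.46  0.94  0.95 -0.18  1.93 -1.84] pos [ 508.4 -228.3  114.3]
('p', 70, 100, 10) cost8.9e-21 [-0.5   0.68  1.29 -0.05  1.34 -1.86] pos [ 552.3 -237.   112.2]
('p', 100, 100, -20) cost5.0e-25 [-0.58  0.49  1.69  0.22  0.64 -2.11] pos [ 586.8 -243.8  112.6]
('p', 100, 20, -20) cost3.6e-26 [-0.58  0.62  1.75  0.29  0.46 -2.19] pos [ 586.8 -243.8   32.6]
('p', 100, 0, -20) cost1.8e-21 [-0.58  0.65  1.76  0.32  0.42 -2.23] pos [ 586.8 -243.8   12.6]
```

Call:
{"api": "servo_tool", "payload": {
  "angular": [
    [1.3, 6.9, 0],
    [2.6, 13.7, 0],
    [3.9, 20.5, 0],
    [5.2, 27.3, 0],
    [6.5, 34, 0],
    [7.8, 40.8, 0],
    [9.1, 47, 0],
    [9.5, 49.1, 0],
    [9.5, 49.1, 0],
    [9.5, 49.1, 0]
  ],
  "slide": [
    [9, -2, 9],
    [18, -4, 18],
    [27, -6, 27],
    [36, -8, 36],
    [45, -9, 45],
    [54, -10, 54],
    [63, -12, 63],
    [67, -13, 70],
    [67, -13, 70],
    [67, -13, 70]
  ],
  "grip": [1, 1, 1, 1, 1, 1, 1, 1, 1, 1]
}}

```text
time: 4.77
tool_pos: [516.7, -208.1, 257.5]
tcp_rot: [-3.109, -0.177, 2.915]
contact_force: [-0.1, 0.4, -0.5]
grip_width: 91.8
```

Run:
```python
from plant import bot
from plan import *
o=bot.get_obs();print(o['tool_pos'].round(1),o['tcp_rot'].round(3),o['joint_positions'].round(2),o['dq'].round(2))
C=np.array([485.3,-223.7,38]);R0=Ro.from_euler('xyz',o['tcp_rot'])
R=tool(168.8,60);print('to grasp: rv',np.degrees((R*R0.inv()).as_rotvec()).round(2),(C+10*R.apply([0,0,1])).round(1),'d',R.apply([0,0,1]).round(3))
```

```text
[ 516.7 -208.1  257.5] [-3.109 -0.177  2.915] [-0.48  0.49  1.23 -0.07  1.59 -1.82] [ 0.2   0.71 -0.96 -0.35  1.34  0.2 ]
to grasp: rv [11.98 48.43  0.59] [ 476.8 -222.    33. ] d [-0.85   0.168 -0.5  ]
```

Call:
{"api": "servo_tool", "payload": {
  "angular": [
    [1.5, 6, 0],
    [3, 12, 0],
    [4.5, 18, 0.2],
    [6, 24, 0.3],
    [7.5, 30, 0.4],
    [9, 36, 0.5],
    [10.5, 42, 0.6],
    [12, 48.4, 0.6],
    [12, 48.4, 0.6],
    [12, 48.4, 0.6]
  ],
  "slide": [
    [-5, -2, -10],
    [-10, -4, -22],
    [-15, -6, -35],
    [-20, -7, -48],
    [-25, -9, -61],
    [-30, -11, -75],
    [-35, -12, -88],
    [-40, -14, -100],
    [-40, -14, -115],
    [-40, -14, -127]
  ],
  "grip": [1, 1, 1, 1, 1, 1, 1, 1, 1, 1]
}}

```text
time: 5.6
tool_pos: [475.2, -221.6, 124.9]
tcp_rot: [3.136, -1.045, 2.948]
contact_force: [-0.8, 0.1, -0.5]
grip_width: 91.7
```

Call:
{"api": "servo_tool", "payload": {
  "angular": [
    [0, 0, 0],
    [0, 0, 0],
    [0, 0, 0]
  ],
  "slide": [
    [0, 0, 0],
    [0, 0, 0],
    [0, 0, 0]
  ],
  "grip": [1, 1, 1]
}}

```text
time: 5.85
tool_pos: [475.7, -221.9, 130.9]
tcp_rot: [3.14, -1.039, 2.945]
contact_force: [-0.1, -0.3, -0.7]
grip_width: 92.0
```

```bash
python3 look.py wrist w4; python3 look.py side s4
cat > tgt.py <<'E'
from plant import bot
from plan import *
import sys
def delta(center,psi,th,back=10):
    o=bot.get_obs();R0=Ro.from_euler('xyz',o['tcp_rot']);R=tool(psi,th)
    pos=np.array(center)+back*R.apply([0,0,1])
    print('rv',np.degrees((R*R0.inv()).as_rotvec()).round(2),'slide',(pos-o['tool_pos']).round(1),'now',o['tool_pos'].round(1),'q',o['joint_positions'].round(2))
E
python3 -c "
from tgt import *
delta([485.3,-223.7,38],168.8,60)"
python3 - <<'E'
from h import *
c=pickle.load(open('w4.pkl','rb'));P,m=cloud(c)
q=P[(abs(P[...,0]-485)<60)&(abs(P[...,1]+225)<60)&m]
k=q[(q[:,2]>43)&(q[:,2]<52)];print(len(k),cv2.minAreaRect(k[:,:2].astype(np.float32)),np.median(k[:,2]))
E
```

```text
5.85 [ 475.7 -221.9  130.9] [ 3.14   -1.0392  2.9448] [-0.451  1.082  0.823 -0.279  2.242 -1.878] [-0.1 -0.3 -0.7] 91.97075559262709
5.9 [ 475.7 -221.9  130.9] [ 3.1399 -1.0392  2.9448] [-0.451  1.082  0.823 -0.279  2.243 -1.878] [-0.8  0.6 -0.4] 91.88518657706808
rv [0.03 0.42 0.16] slide [  1.2  -0.1 -97.7] now [ 475.6 -221.9  130.7] q [-0.45  1.08  0.82 -0.28  2.24 -1.88]
2961 ((481.6764831542969, -222.79891967773438), (62.067779541015625, 28.098852157592773), 78.4945068359375) 46.50086597187304
```

View pics/w4.png

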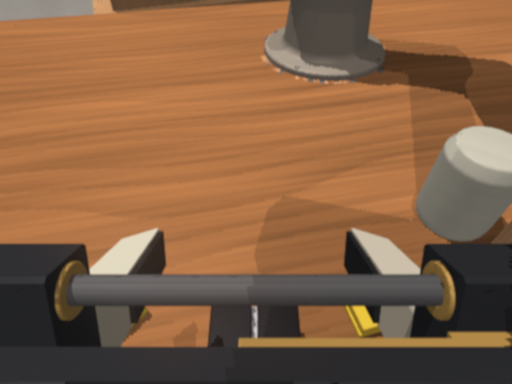

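View pics/s4.png

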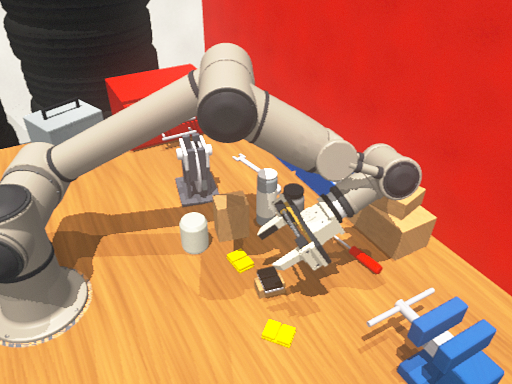

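Wrist view: the pad (groove at (255,320)) is centred between the fingers. The side view shows the wrist clear of the wooden boxes. Descend straight and close.

Call:
{"api": "servo_tool", "payload": {
  "angular": [
    [0, 0.2, 0],
    [0, 0.4, 0],
    [0, 0.4, 0],
    [0, 0.4, 0],
    [0, 0.4, 0],
    [0, 0.4, 0],
    [0, 0.4, 0]
  ],
  "slide": [
    [1, 0, -20],
    [1, 0, -40],
    [1, 0, -60],
    [1, 0, -77],
    [1, 0, -90],
    [1, 0, -98],
    [1, 0, -98]
  ],
  "grip": [1, 1, 1, 1, 1, 1, 1]
}}

```text
time: 6.53
tool_pos: [475.5, -221.4, 29.1]
tcp_rot: [3.138, -1.054, 2.946]
contact_force: [0.2, 1.1, -0.5]
grip_width: 91.9
```

```bash
python3 look.py side s5; python3 -c "
from tgt import *
delta([485.3,-223.7,38],168.8,60)
import cv2;i=cv2.imread('pics/s5.png');cv2.imwrite('pics/s5c.png',cv2.resize(i[120:330,180:440],None,fx=3,fy=2.8))"
```

```text
6.5333 [ 475.5 -221.4   29.1] [ 3.1384 -1.0538  2.9461] [-0.45   1.215  0.824 -0.257  2.128 -1.837] [ 0.2  1.1 -0.5] 91.91237602660044
rv [-0.12 -0.31  0.16] slide [ 1.  -0.4  2.9] now [ 475.8 -221.6   30.1] q [-0.45  1.21  0.82 -0.26  2.13 -1.84]
```

View pics/s5c.png

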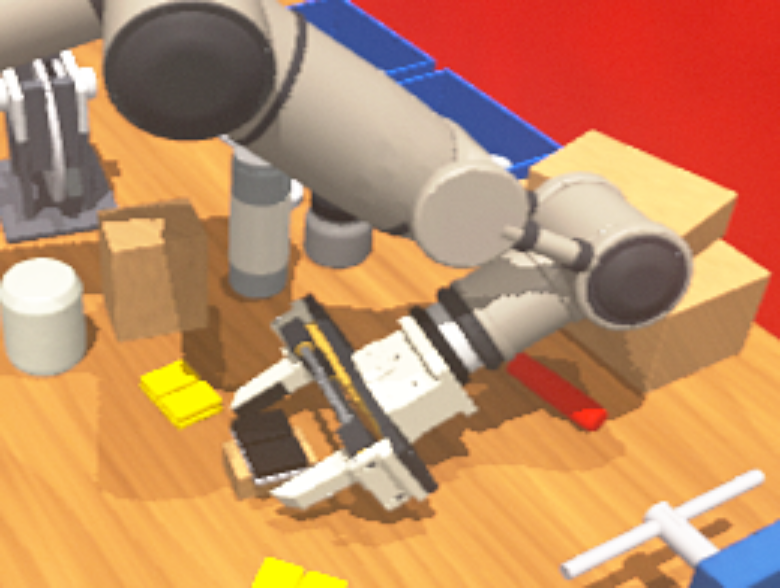

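The fingers straddle the pad's ends on both sides, with the wrist clear of the boxes. Closing.

Call:
{"api": "servo_tool", "payload": {
  "angular": [
    [0, 0, 0],
    [0, 0, 0],
    [0, 0, 0],
    [0, 0, 0],
    [0, 0, 0],
    [0, 0, 0],
    [0, 0, 0],
    [0, 0, 0]
  ],
  "slide": [
    [0, 0, 0],
    [0, 0, 0],
    [0, 0, 0],
    [0, 0, 0],
    [0, 0, 0],
    [0, 0, 0],
    [0, 0, 0],
    [0, 0, 0]
  ],
  "grip": [-1, -1, -1, -1, -1, -1, -1, -1]
}}

```text
time: 7.25
tool_pos: [476.1, -221.7, 30.7]
tcp_rot: [3.14, -1.052, 2.944]
contact_force: [1.9, -1.1, 4.1]
grip_width: 63.6
```

Call:
{"api": "servo_tool", "payload": {
  "angular": [
    [0, 0, 0],
    [0, 0, 0],
    [0, 0, 0],
    [0, 0, 0],
    [0, 0, 0]
  ],
  "slide": [
    [0, 0, 5],
    [0, 0, 12],
    [0, 0, 25],
    [0, 0, 40],
    [0, 0, 40]
  ],
  "grip": [-1, -1, -1, -1, -1]
}}

```text
time: 7.67
tool_pos: [477.1, -222.2, 74.0]
tcp_rot: [-3.14, -1.047, 2.942]
contact_force: [0.0, -0.3, -1.5]
grip_width: 63.7
```

```bash
python3 look.py side s6; python3 -c "
from tgt import *
delta([485.3,-223.7,78],168.8,60)
delta(np.array([485.3,-223.7,122])+105*v,168.8,-22)
import cv2;i=cv2.imread('pics/s6.png');cv2.imwrite('pics/s6c.png',cv2.resize(i[120:330,180:440],None,fx=3,fy=2.8))"
```

```text
7.6667 [ 477.1 -222.2   74. ] [-3.1402 -1.0473  2.942 ] [-0.45   1.156  0.824 -0.266  2.177 -1.853] [ 0.  -0.3 -1.5] 63.714359522881296
rv [ 0.01 -0.03  0.16] slide [-0.1  0.1  0.4] now [ 476.9 -222.1   72.6] q [-0.45  1.16  0.83 -0.27  2.18 -1.85]
rv [-16.03 -80.44   0.14] slide [115.1 -22.7  40.2] now [ 476.9 -222.1   72.6] q [-0.45  1.16  0.83 -0.27  2.18 -1.85]
```

View pics/s6c.png

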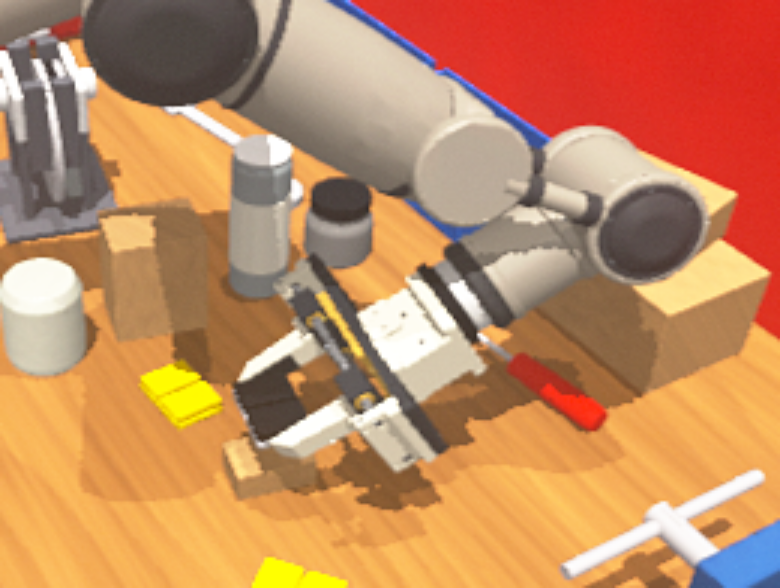

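The pad is lifted flat, 63.7 mm between the fingers. Next, turn it about its long axis.

Call:
{"api": "servo_tool", "payload": {
  "angular": [
    [-1.3, -6.7, 0],
    [-2.6, -13.4, 0],
    [-3.9, -20.1, 0],
    [-5.2, -26.8, 0],
    [-6.6, -33.5, 0],
    [-7.9, -40.2, 0],
    [-9.2, -46.9, 0],
    [-10.5, -53.6, 0],
    [-11.8, -60.3, 0],
    [-13.1, -67, 0]
  ],
  "slide": [
    [0, 0, 8],
    [0, 0, 16],
    [0, 0, 25],
    [5, -1, 33],
    [15, -3, 40],
    [30, -6, 45],
    [45, -9, 50],
    [60, -12, 50],
    [80, -15, 50],
    [95, -19, 50]
  ],
  "grip": [-1, -1, -1, -1, -1, -1, -1, -1, -1, -1]
}}

```text
time: 8.55
tool_pos: [572.0, -240.8, 121.7]
tcp_rot: [3.137, 0.146, 2.947]
contact_force: [0.7, 0.4, -2.3]
grip_width: 63.9
```

Call:
{"api": "servo_tool", "payload": {
  "angular": [
    [-1.3, -6.5, 0],
    [-2.9, -13.4, 0],
    [-2.9, -13.4, 0],
    [-2.9, -13.4, 0],
    [-2.9, -13.4, 0]
  ],
  "slide": [
    [10, -2, 0],
    [20, -4, 0],
    [20, -4, 0],
    [20, -4, 0],
    [20, -4, 0]
  ],
  "grip": [-1, -1, -1, -1, -1]
}}

```text
time: 8.97
tool_pos: [591.1, -244.7, 120.6]
tcp_rot: [3.14, 0.376, 2.948]
contact_force: [0.4, -0.6, -2.0]
grip_width: 63.9
```

```bash
python3 look.py side s7; python3 -c "
from tgt import *
delta(np.array([485.3,-223.7,22])+105*v,168.8,-22)
import cv2;i=cv2.imread('pics/s7.png');cv2.imwrite('pics/s7c.png',cv2.resize(i[120:330,180:440],None,fx=3,fy=2.8))"
```

```text
8.9667 [ 591.1 -244.7  120.6] [3.1405 0.3756 2.9484] [-0.583  0.483  1.695  0.241  0.628 -2.132] [ 0.4 -0.6 -2. ] 63.92756194031787
rv [-0.11 -0.39 -0.16] slide [ 3.000e-01  1.000e-01 -1.081e+02] now [ 591.7 -244.9  120.8] q [-0.58  0.48  1.69  0.24  0.63 -2.13]
```

View pics/s7c.png

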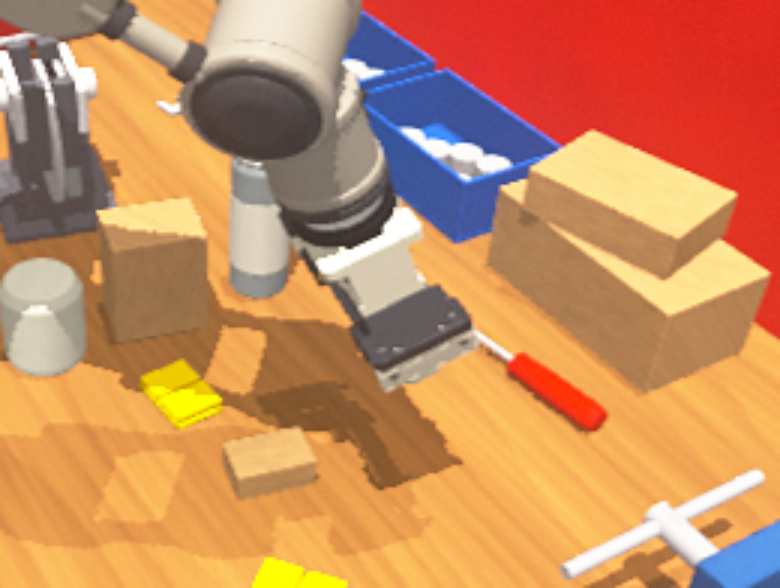

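Call:
{"api": "servo_tool", "payload": {
  "angular": [
    [0, -0.4, 0],
    [0, -0.4, 0],
    [0, -0.4, 0],
    [0, -0.4, 0],
    [0, -0.4, 0],
    [0, -0.4, 0],
    [0, -0.4, 0],
    [0, -0.4, 0],
    [0, -0.4, 0],
    [0, -0.4, 0]
  ],
  "slide": [
    [0, 0, -20],
    [0, 0, -40],
    [0, 0, -60],
    [0, 0, -80],
    [0, 0, -92],
    [0, 0, -98],
    [0, 0, -102],
    [0, 0, -103],
    [0, 0, -103],
    [0, 0, -103]
  ],
  "grip": [-1, -1, -1, -1, -1, -1, -1, -1, -1, -1]
}}

```text
time: 9.85
tool_pos: [591.7, -245.0, 18.3]
tcp_rot: [3.14, 0.387, 2.948]
contact_force: [0.6, -1.0, -2.7]
grip_width: 63.7
```

```bash
python3 look.py wrist w8; python3 look.py top t8
python3 - <<'E'
from h import *
c=pickle.load(open('t8.pkl','rb'))
cv2.imwrite('pics/t8c.png',cv2.resize(c['img'][120:270,240:420],None,fx=4,fy=4))
E
```

```text
9.85 [ 591.7 -245.    18.3] [3.1401 0.3869 2.9479] [-0.585  0.64   1.781  0.395  0.388 -2.304] [ 0.6 -1.  -2.7] 63.696187465332315
9.9 [ 591.6 -245.    18.3] [3.1402 0.387  2.9478] [-0.585  0.64   1.782  0.395  0.387 -2.304] [-0.2  0.5 -1.9] 63.835703507836584
```

View pics/t8c.png

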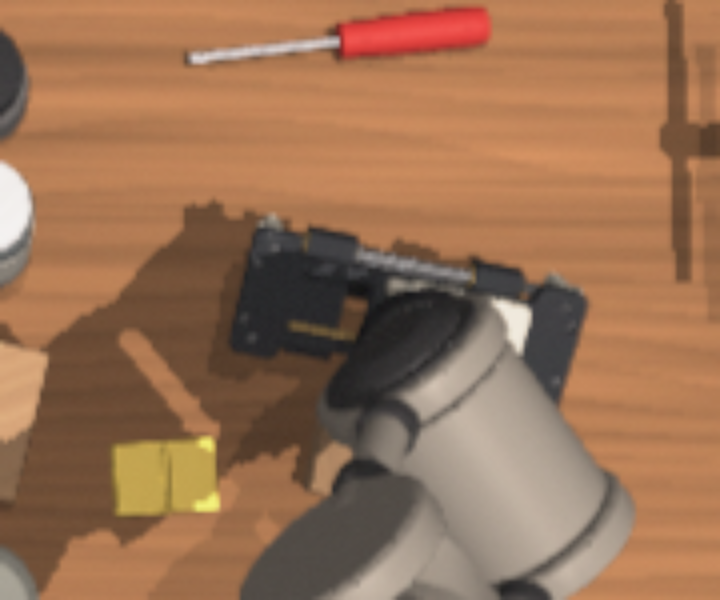

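View pics/w8.png

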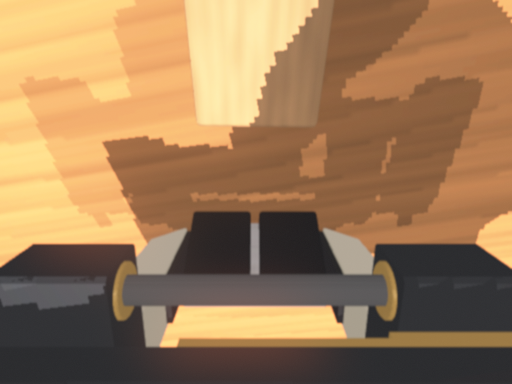

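The wrist view shows the pad between the fingers, lining (groove at (255,245)) facing the robot and the carton behind it. I'll measure the pad's tilt and lower edge from the depth data.

Run:
```python
from h import *
c=pickle.load(open('w8.pkl','rb'));P,m=cloud(c)
for (a,b) in((195,248),(262,315)):
    q=P[214:268,a:b].reshape(-1,3);z=q[:,2]
    cen=q.mean(0);n=np.linalg.svd(q-cen)[2][2];n=n if n[0]<0 else -n
    print(cen.round(1),n.round(3),'elev deg',np.degrees(np.arcsin(n[2])).round(1),'z range',np.percentile(z,[0.5,50,99.5]).round(1))
```

```text
[ 574.4 -257.    27.2] [-0.944  0.129 -0.305] elev deg -17.8 z range [11.2 27.4 41.7]
[ 580.1 -226.4   27.5] [-0.831  0.226 -0.508] elev deg -30.6 z range [ 11.1  27.3 136.1]
```

Run:
```python
from h import *
c=pickle.load(open('w8.pkl','rb'));P,m=cloud(c)
for v in range(208,276,5): print(v,P[v,220].round(1),P[v,290].round(1))
q=P[216:264,195:316].reshape(-1,3);q=q[q[:,2]<60]
for i in range(5):
    cen=q.mean(0);n=np.linalg.svd(q-cen)[2][2];d=abs((q-cen)@n);q=q[d<max(1.5,2*np.median(d))]
n=n if n[0]<0 else -n
print(len(q),n.round(3),np.degrees(np.arcsin(n[2])),q[:,2].min(),q[:,2].max(),np.degrees(np.arctan2(-n[1],-n[0])))
```

```text
208 [ 576.5 -260.1    2. ] [ 584.1 -223.9    1.4]
213 [ 572.7 -258.4   10.3] [ 579.  -224.    10.8]
218 [ 572.5 -258.    14.2] [ 579.4 -224.3   14. ]
223 [ 572.7 -257.8   17.6] [ 579.5 -224.6   17.2]
228 [ 573.6 -257.8   20.1] [ 580.3 -224.9   19.9]
233 [ 573.7 -257.6   23.3] [ 580.2 -225.2   23.2]
238 [ 574.6 -257.7   25.7] [ 581.  -225.5   25.6]
243 [ 575.  -257.6   28.5] [ 580.6 -225.7   29.1]
248 [ 575.  -257.3   31.6] [ 581.2 -226.    31.5]
253 [ 575.2 -257.1   34.4] [ 581.9 -226.3   33.9]
258 [ 576.4 -257.3   36.3] [ 582.3 -226.5   36.4]
263 [ 575.8 -256.8   39.7] [ 582.1 -226.8   39.4]
268 [ 576.6 -256.9   41.8] [ 581.7 -227.    42.4]
273 [ 577.1 -256.8   44. ] [ 582.4 -227.2   44.5]
4616 [-0.975  0.192  0.111] 6.349031506745233 11.60649799666728 40.172842905955946 -11.128093811351906
```

Call:
{"api": "servo_tool", "payload": {
  "angular": [
    [0, 0, 0],
    [0, 0, 0],
    [0, 0, 0],
    [0, 0, 0],
    [0, 0, 0],
    [0, 0, 0]
  ],
  "slide": [
    [0, 0, -1],
    [0, 0, -2],
    [0, 0, -3],
    [0, 0, -4],
    [0, 0, -4.5],
    [0, 0, -4.5]
  ],
  "grip": [-1, -1, -1, -1, -1, -1]
}}

```text
time: 10.45
tool_pos: [590.9, -244.6, 12.6]
tcp_rot: [3.14, 0.385, 2.947]
contact_force: [-0.6, -0.5, -2.2]
grip_width: 63.8
```

Call:
{"api": "servo_tool", "payload": {
  "angular": [
    [0, 0, 0],
    [0, 0, 0],
    [0, 0, 0]
  ],
  "slide": [
    [0, 0, -0.5],
    [0, 0, -1],
    [0, 0, -1]
  ],
  "grip": [-1, -1, -1]
}}

```text
time: 10.7
tool_pos: [591.0, -244.7, 12.4]
tcp_rot: [3.14, 0.386, 2.948]
contact_force: [-3.4, 1.5, 4.1]
grip_width: 63.8
```

It has touched down (Fz went from -2 to +4 N). I'll open gently, then let it settle.

Call:
{"api": "servo_tool", "payload": {
  "angular": [
    [0, 0, 0],
    [0, 0, 0],
    [0, 0, 0],
    [0, 0, 0],
    [0, 0, 0],
    [0, 0, 0],
    [0, 0, 0],
    [0, 0, 0],
    [0, 0, 0],
    [0, 0, 0]
  ],
  "slide": [
    [0, 0, 0],
    [0, 0, 0],
    [0, 0, 0],
    [0, 0, 0],
    [0, 0, 0],
    [0, 0, 0],
    [0, 0, 0],
    [0, 0, 0],
    [0, 0, 0],
    [0, 0, 0]
  ],
  "grip": [0.42, 0.46, 0.5, 0.6, 0.7, 0.7, 0.8, 0.8, 0.8, 0.8]
}}

```text
time: 11.53
tool_pos: [590.9, -244.7, 11.7]
tcp_rot: [3.14, 0.385, 2.947]
contact_force: [-0.1, -0.4, -0.9]
grip_width: 82.5
```

```bash
python3 look.py wrist w9
cat > padfit.py <<'E'
import sys
from h import *
c=pickle.load(open(sys.argv[1]+'.pkl','rb'));P,m=cloud(c)
a,b,e,f=map(int,sys.argv[2:6])
q=P[a:b,e:f].reshape(-1,3);q=q[q[:,2]<60]
for i in range(6):
    cen=np.median(q,0) if i<1 else q.mean(0);n=np.linalg.svd(q-cen)[2][2];d=abs((q-cen)@n);q=q[d<max(1.5,2*np.median(d))]
n=n if n[0]<0 else -n
print(len(q),cen.round(1),n.round(3),'elev',np.degrees(np.arcsin(n[2])).round(2),'z',q[:,2].min(),q[:,2].max(),'yaw',np.degrees(np.arctan2(-n[1],-n[0])))
E
python3 padfit.py w9 216 264 195 316
```

```text
11.5333 [ 590.9 -244.7   11.7] [3.1396 0.3855 2.9474] [-0.585  0.651  1.785  0.407  0.375 -2.318] [-0.1 -0.4 -0.9] 82.53727690439112
5169 [ 574.8 -240.6   22.4] [-0.981  0.192  0.002] elev 0.1 z 5.857462709333794 36.907554836138104 yaw -11.084978631000851
```

View pics/w9.png

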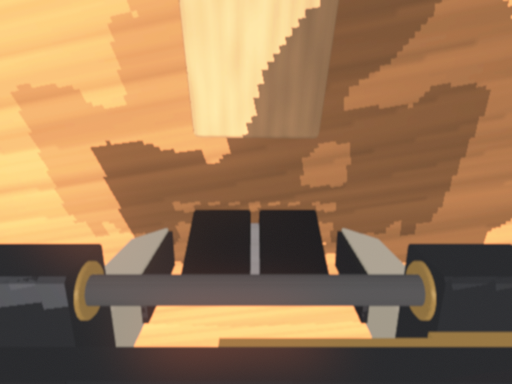

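The pad stands upright on its own: the lining plane's elevation is 0.1° and yaw is -11.1°. Back off along the tool axis, then come over it vertically with the jaws across its thickness.

Call:
{"api": "servo_tool", "payload": {
  "angular": [
    [0, 0, 0],
    [0, 0, 0],
    [0, 0, 0],
    [0, 0, 0],
    [0, 0, 0],
    [0, 0, 0],
    [0, 0, 0],
    [0, 0, 0]
  ],
  "slide": [
    [-1, 0, 3],
    [-4, 1, 9],
    [-8, 1.5, 20],
    [-15, 3, 38],
    [-26, 5, 65],
    [-37, 7, 95],
    [-52, 10, 130],
    [-60, 12, 150]
  ],
  "grip": [0.8, 1, 1, 1, 1, 1, 1, 1]
}}

```text
time: 12.25
tool_pos: [530.2, -232.9, 166.1]
tcp_rot: [-3.141, 0.389, 2.948]
contact_force: [2.1, -0.1, -0.4]
grip_width: 91.8
```

```bash
python3 look.py wrist w10;  python3 -c "
from tgt import *
delta([582.6,-242.1,182],168.9,0,0)
delta([582.6,-242.1,182],78.9,0,0)"
```

```text
12.25 [ 530.2 -232.9  166.1] [-3.1412  0.389   2.9479] [-0.637  0.322  1.814  0.265  0.668 -2.195] [ 2.1 -0.1 -0.4] 91.81948588379575
rv [ 4.48 22.1  -0.03] slide [51.7 -8.6 12.6] now [ 530.9 -233.5  169.4] q [-0.64  0.32  1.81  0.26  0.67 -2.19]
rv [ 20.85  13.83 -88.76] slide [51.7 -8.6 12.6] now [ 530.9 -233.5  169.4] q [-0.64  0.32  1.81  0.26  0.67 -2.19]
```

View pics/w10.png

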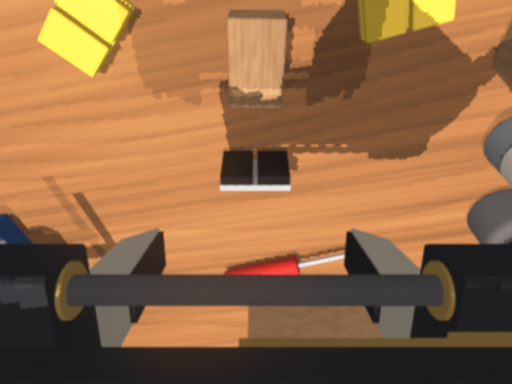

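The pad stands at (255,170): lining towards the carton, steel edge visible at (255,187). Go vertical and remeasure.

Call:
{"api": "servo_tool", "payload": {
  "angular": [
    [1.3, 6.5, 0],
    [2.6, 13, 0],
    [3.9, 19.5, 0],
    [4.5, 22.1, 0],
    [4.5, 22.1, 0],
    [4.5, 22.1, 0]
  ],
  "slide": [
    [13, -2, 3],
    [26, -4, 6],
    [39, -6, 9],
    [52, -9, 12],
    [52, -9, 12],
    [52, -9, 12]
  ],
  "grip": [1, 1, 0.6, 0, -0.2, -0.2]
}}

```text
time: 12.8
tool_pos: [583.2, -241.5, 173.4]
tcp_rot: [3.137, -0.008, 2.947]
contact_force: [0.2, -0.9, -0.5]
grip_width: 70.1
```

```bash
python3 look.py wrist w11;  python3 - <<'E'
from h import *
c=pickle.load(open('w11.pkl','rb'));P,m=cloud(c)
q=P[(abs(P[...,0]-582)<50)&(abs(P[...,1]+242)<60)&m]
for lo,hi in((8,60),(38,52)):
    k=q[(q[:,2]>lo)&(q[:,2]<hi)];print(len(k),cv2.minAreaRect(k[:,:2].astype(np.float32)),np.median(k[:,2]),k[:,2].max())
from tgt import *
delta([582.6,-242.1,182],78.9,0,0)
E
```

```text
12.8 [ 583.2 -241.5  173.4] [ 3.1372 -0.0078  2.9475] [-0.515  0.584  1.278  0.002  1.288 -1.892] [ 0.2 -0.9 -0.5] 70.07791821699055
1758 ((581.9927368164062, -242.5304412841797), (63.51284408569336, 15.818692207336426), 78.63842010498047) 44.267493354650526 46.77304804588333
1296 ((582.0922241210938, -242.5504150390625), (63.51284408569336, 15.615803718566895), 78.63842010498047) 44.65334728965581 46.77304804588333
rv [-6.200e-01 -5.000e-02 -8.995e+01] slide [ 0.4 -0.8  8.6] now [ 582.2 -241.3  173.4] q [-0.52  0.58  1.28  0.    1.29 -1.89]
```

View pics/w11.png

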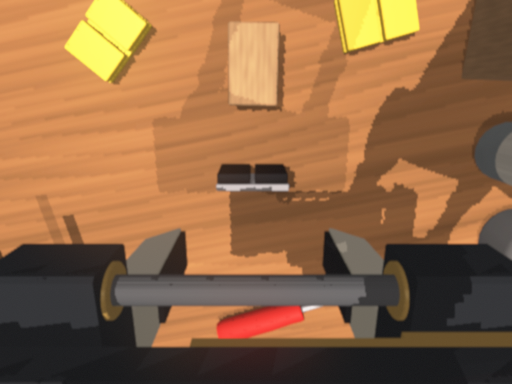

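The pad is at (253,177), centre (582.1, -242.5), yaw ≈ -11.3°, measuring 63.5 x 15.7 mm. Turn by -90° and descend with the jaws part open.

Call:
{"api": "servo_tool", "payload": {
  "angular": [
    [0, 0, -7],
    [0, 0, -14],
    [0, 0, -21],
    [0, 0, -28],
    [0, 0, -35],
    [0, 0, -42],
    [0, 0, -49],
    [0, 0, -56],
    [0, 0, -63],
    [0, 0, -70]
  ],
  "slide": [
    [0, -1, 0],
    [0, -1, 0],
    [0, -1, 0],
    [0, -1, 0],
    [0, -1, 0],
    [0, -1, -10],
    [0, -1, -20],
    [0, -1, -30],
    [0, -1, -40],
    [0, -1, -50]
  ],
  "grip": [-0.1, -0.1, -0.1, -0.1, -0.1, -0.1, -0.1, -0.1, -0.1, -0.1]
}}

```text
time: 13.68
tool_pos: [581.2, -242.5, 124.0]
tcp_rot: [3.137, -0.008, 1.718]
contact_force: [-0.3, 0.4, -0.6]
grip_width: 41.2
```

Call:
{"api": "servo_tool", "payload": {
  "angular": [
    [0, 0, -7],
    [0, 0, -14],
    [0, 0, -20],
    [0, 0, -20],
    [0, 0, -20],
    [0, 0, -20]
  ],
  "slide": [
    [0, 0, -10],
    [0, 0, -20],
    [0, 0, -30],
    [0, 0, -40],
    [0, 0, -40],
    [0, 0, -40]
  ],
  "grip": [-0.1, -0.1, -0.1, -0.1, -0.1, -0.1]
}}

```text
time: 14.18
tool_pos: [581.9, -242.5, 83.8]
tcp_rot: [3.138, -0.008, 1.379]
contact_force: [0.1, 1.0, 0.3]
grip_width: 41.3
```

```bash
python3 look.py wrist w12;  python3 - <<'E'
from tgt import *
delta([582.1,-242.5,22],78.7,0,15)
E
```

```text
14.1833 [ 581.9 -242.5   83.8] [ 3.1379 -0.0084  1.3787] [-0.521  0.664  1.396  0.01   1.08  -0.334] [0.1 1.  0.3] 41.31445036669593
rv [-0.39  0.37 -0.27] slide [ -0.5   0.3 -77.3] now [ 582.6 -242.8   84.3] q [-0.52  0.66  1.39  0.01  1.08 -0.33]
```

View pics/w12.png

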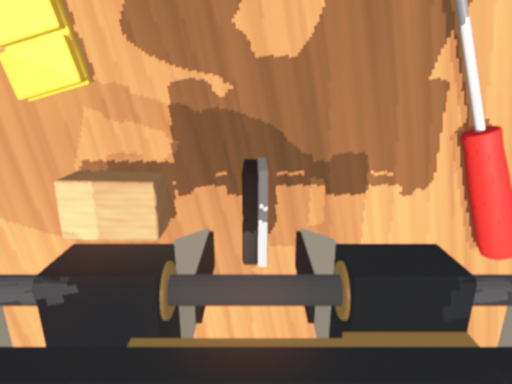

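The pad, at (256,210), is centred between the jaws. Descend, close and lift a little.

Call:
{"api": "servo_tool", "payload": {
  "angular": [
    [-0.4, 0.4, -0.3],
    [-0.4, 0.4, -0.3],
    [-0.4, 0.4, -0.3],
    [-0.4, 0.4, -0.3],
    [-0.4, 0.4, -0.3],
    [-0.4, 0.4, -0.3],
    [-0.4, 0.4, -0.3]
  ],
  "slide": [
    [0, 0, -20],
    [0, 0, -40],
    [0, 0, -55],
    [0, 0, -67],
    [0, 0, -74],
    [0, 0, -76],
    [0, 0, -76]
  ],
  "grip": [-0.1, -0.1, -0.1, -0.1, -0.1, -0.1, -0.1]
}}

```text
time: 14.82
tool_pos: [583.0, -242.8, 7.9]
tcp_rot: [-3.141, 0.0, 1.371]
contact_force: [-0.0, -0.3, 0.9]
grip_width: 41.5
```

Call:
{"api": "servo_tool", "payload": {
  "angular": [
    [0, 0, 0],
    [0, 0, 0],
    [0, 0, 0],
    [0, 0, 0],
    [0, 0, 0],
    [0, 0, 0],
    [0, 0, 0],
    [0, 0, 0],
    [0, 0, 0],
    [0, 0, 0]
  ],
  "slide": [
    [0, 0, 0],
    [0, 0, 0],
    [0, 0, 0],
    [0, 0, 0],
    [0, 0, 0],
    [0, 0, 0],
    [0, 0, 0],
    [0, 0, 0],
    [0, 0, 0],
    [0, 0, 0]
  ],
  "grip": [-1, -1, -1, -1, -1, -1, -1, -1, -1, -1]
}}

```text
time: 15.65
tool_pos: [583.1, -242.7, 8.3]
tcp_rot: [-3.141, 0.0, 1.371]
contact_force: [-1.1, 0.5, 6.0]
grip_width: 16.1
```

```bash
python3 -c "
from tgt import *
delta([582.1,-242.5,22],78.7,0,15)"
```

```text
rv [ 0.01 -0.03  0.15] slide [-1.   0.2 -1.3] now [ 583.1 -242.7    8.3] q [-0.52  0.76  1.45 -0.    0.94 -0.32]
```

The pad is gripped across its thickness (16.1 mm). Lift, then travel over the clutter at about 260 mm while making the half turn (+178.6°).

Call:
{"api": "servo_tool", "payload": {
  "angular": [
    [0, 0, 0],
    [0, 0, 0],
    [0, 0, 0],
    [0, 0, 0],
    [0, 0, 0],
    [0, 0, 0],
    [0, 0, 0],
    [0, 0, 6],
    [0, 0, 12],
    [0, 0, 18]
  ],
  "slide": [
    [0, 0, 8],
    [0, 0, 25],
    [0, 0, 50],
    [0, 0, 80],
    [0, 0, 110],
    [0, 0, 140],
    [0, 0, 170],
    [0, 0, 200],
    [-2, 10, 230],
    [-5, 25, 255]
  ],
  "grip": [-1, -1, -1, -1, -1, -1, -1, -1, -1, -1]
}}

```text
time: 16.48
tool_pos: [577.9, -218.5, 264.7]
tcp_rot: [3.142, 0.001, 1.689]
contact_force: [0.4, 0.7, -1.6]
grip_width: 15.9
```

Call:
{"api": "servo_tool", "payload": {
  "angular": [
    [0, 0, 6.5],
    [0, 0, 13],
    [0, 0, 19.5],
    [0, 0, 26],
    [0, 0, 32.5],
    [0, 0, 39],
    [0, 0, 45.5],
    [0, 0, 52],
    [0, 0, 58.5],
    [0, 0, 65]
  ],
  "slide": [
    [-4, 20, 5],
    [-8, 40, 5],
    [-12, 60, 5],
    [-16, 80, 5],
    [-20, 100, 5],
    [-24, 120, 5],
    [-28, 140, 5],
    [-32, 160, 5],
    [-36, 180, 5],
    [-40, 200, 5]
  ],
  "grip": [-1, -1, -1, -1, -1, -1, -1, -1, -1, -1]
}}

```text
time: 17.32
tool_pos: [537.3, -16.6, 267.6]
tcp_rot: [-3.141, -0.001, 2.825]
contact_force: [0.2, -0.1, -2.0]
grip_width: 16.0
```

Call:
{"api": "servo_tool", "payload": {
  "angular": [
    [0, 0, 6.5],
    [0, 0, 13],
    [0, 0, 19.5],
    [0, 0, 26],
    [0, 0, 32.5],
    [0, 0, 39],
    [0, 0, 45.5],
    [0, 0, 52],
    [0, 0, 58.5],
    [0, 0, 65]
  ],
  "slide": [
    [-4, 20, 0],
    [-8, 40, 0],
    [-12, 60, 0],
    [-16, 80, 0],
    [-20, 100, 0],
    [-24, 120, 0],
    [-28, 140, 0],
    [-32, 160, 0],
    [-36, 180, 0],
    [-40, 200, 0]
  ],
  "grip": [-1, -1, -1, -1, -1, -1, -1, -1, -1, -1]
}}

```text
time: 18.15
tool_pos: [497.3, 183.3, 267.6]
tcp_rot: [-3.141, -0.001, -2.324]
contact_force: [0.0, -0.2, -2.4]
grip_width: 15.8
```

Run:
```python
from plant import bot
from kin import *
o=bot.get_obs();R0=Ro.from_euler('xyz',o['tcp_rot']);print(o['time'],o['joint_positions'].round(2),o['tool_pos'],o['grip_width'])
R=E('z',np.radians(257.15))*E('x',np.pi)
print(np.degrees((R*R0.inv()).as_rotvec()),np.array([481.1,236.5,193.8])-o['tool_pos'])
```

```text
18.15 [ 0.21  0.32  1.44 -0.    1.38 -2.18] [497.30987396 183.26977815 267.56212392] 15.805376981585667
[3.88214567e-02 4.96316075e-03 3.02822867e+01] [-16.20987396  53.23022185 -73.76212392]
```

Finish the turn above the slot, holding at about 40 mm above the goal for a check.

Call:
{"api": "servo_tool", "payload": {
  "angular": [
    [0, 0, 6.5],
    [0, 0, 13],
    [0, 0, 19.5],
    [0, 0, 26],
    [0, 0, 30.3],
    [0, 0, 30.3],
    [0, 0, 30.3],
    [0, 0, 30.3]
  ],
  "slide": [
    [-4, 13, 0],
    [-8, 26, 0],
    [-12, 40, 0],
    [-16, 53, -10],
    [-16, 53, -20],
    [-16, 53, -30],
    [-16, 53, -34],
    [-16, 53, -34]
  ],
  "grip": [-1, -1, -1, -1, -1, -1, -1, -1]
}}

```text
time: 18.82
tool_pos: [481.3, 234.8, 232.4]
tcp_rot: [3.14, -0.001, -1.803]
contact_force: [-0.0, -0.1, -3.5]
grip_width: 15.7
```

```bash
python3 look.py wrist w13;python3 look.py side s13;python3 look.py top t13
python3 - <<'E'
from h import *
s=cv2.imread('pics/s13.png');t=cv2.imread('pics/t13.png')
cv2.imwrite('pics/s13c.png',cv2.resize(s[80:220,130:280],None,fx=4,fy=4))
cv2.imwrite('pics/t13c.png',cv2.resize(t[170:270,70:200],None,fx=5,fy=5))
E
```

```text
18.8167 [481.3 234.8 232.4] [ 3.1401e+00 -1.5000e-03 -1.8031e+00] [ 0.311  0.358  1.484 -0.     1.302 -2.598] [-0.  -0.1 -3.5] 15.653147468431744
18.8667 [481.8 234.9 233.3] [ 3.1414e+00 -7.0000e-04 -1.8028e+00] [ 0.311  0.358  1.482 -0.     1.302 -2.599] [ 0.5  0.6 -2. ] 15.845648607624007
18.9167 [482.2 235.  233.9] [-3.1407  0.     -1.8025] [ 0.311  0.357  1.481 -0.     1.302 -2.599] [ 0.2 -0.6 -2.3] 15.450171516192237
```

View pics/w13.png

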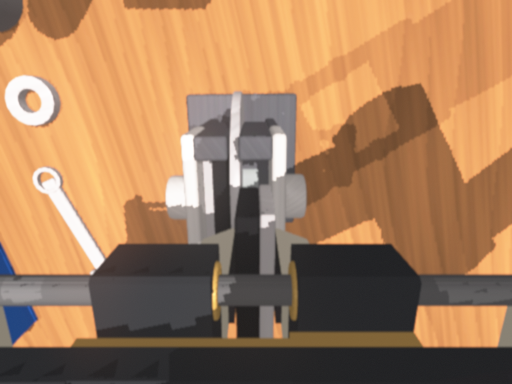

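View pics/s13c.png

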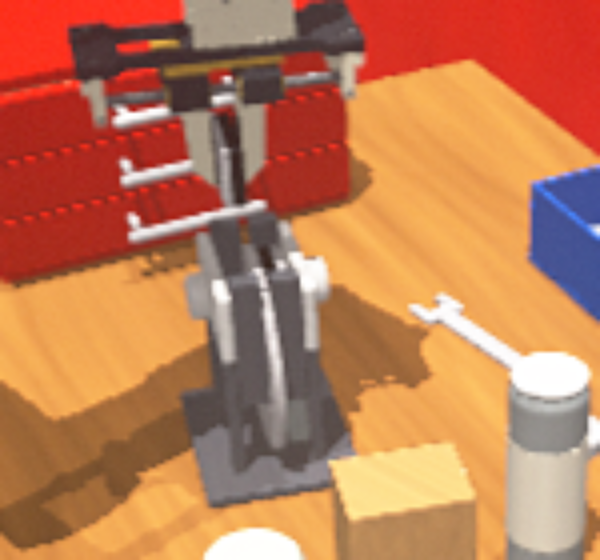

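View pics/t13c.png

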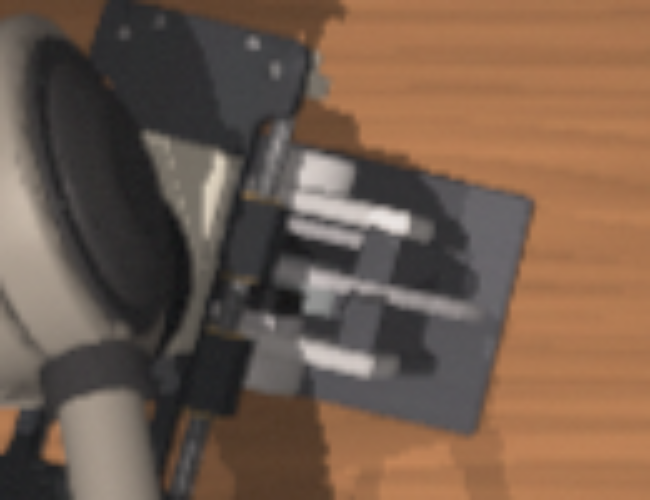

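Wrist view: looking along the slot (image up = -y, right = towards the robot). The pad is at (257,240) with the black lining on the left (disc side) and steel on the right. The disc edge is at u≈237 and the near caliper wall at u≈278. I'll re-measure the stand and pad in this one picture.

Run:
```python
from h import *
c=pickle.load(open('w13.pkl','rb'));P,m=cloud(c)
cv2.imwrite('pics/w13c.png',cv2.resize(c['img'][90:270,150:340],None,fx=4,fy=3.3))
yaw=np.radians(-12.8);ex=np.array([np.cos(yaw),np.sin(yaw)]);ey=np.array([-ex[1],ex[0]])
S0=np.array([481.1,236.5])
S=P[90:262,150:340].reshape(-1,3);L=np.c_[(S[:,:2]-S0)@ex,(S[:,:2]-S0)@ey,S[:,2]]
for y0 in range(-75,45,8):
    row=[]
    for x0 in range(-30,56,3):
        k=(abs(L[:,0]-x0)<1.5)&(abs(L[:,1]-y0)<4);row.append(f"{np.max(L[k,2]):3.0f}" if k.any() else '  .')
    print(y0,' '.join(row))
k=(S[:,2]>171)&(S[:,2]<180);print('posts rect',cv2.minAreaRect(S[k,:2].astype(np.float32)))
a=L[k];print('posts local x',np.percentile(a[:,0],[1,99]),'y',np.percentile(a[:,1],[1,99]))
k=(S[:,2]>163)&(S[:,2]<169.5);a=L[k]; w=a[a[:,0]<-8];print('wall x',np.percentile(w[:,0],[1,99]))
d=L[(L[:,2]>120)&(L[:,2]<169)&(abs(L[:,0]-14.5)<7)];print('disc',np.percentile(d[:,0],[2,50,98]))
k=(S[:,2]>200)&(S[:,2]<275)&(abs(L[:,1])<36)&(abs(L[:,0])<12);a=L[k];print('pad?',len(a),np.percentile(a,[1,50,99],axis=0).round(1).tolist())
```

```text
-75  12  11  11  13  11  11  12  12  12  13 391  11  11  12 120 120 119   2  11  11  13  12  12  13  11  12  12  12  11
-67  12  13  13  13  13  13  13  13  12  13  13  12  12  13 133 133 133   .  11  12  12  13  12  12  13  12  12  12  12
-59  13  12  13  12  13  13  13  12  12  13  12  13  13  13 143 145 144   .   .  12  12  13  12  12  12  12  12  12  12
-51  13  13  12 165 166 166 174 177 177 177 178 178 177 177 175 151 177 177 177 176 177 177 177 178 167 167 167  12  13
-43  12  13  13 166 167 167 175 177 177 177 177 178 178 177 175 156 177 178 178 177 177 177 178 177 167 167 167 164  12
-35  12   . 307 315 315 315 315 315 270 270 270 270 269 309 315 316 315 315 315 315 308 177 177 177 167 167 167 163   .
-27   .   .   . 166 167 167 166 268 270 270 270 270 270 270 302 163 163 157 157 157 157 157 158 165 167 167 167 164   .
-19 148 148 148 166 167 167 166 111 270 271 270 270 270 269 166 166 165 157 157 157 157 157 157 165 167 167 167 163 148
-11 156 156 251 251 251 265 267 267 270 270 269 270 270 270 268 268 252 251 250 157 157 157 157 165 167 167 167 164 157
-3 159 159 159 166 1
[... 329 characters left out ...]
63 155
21   .   .   . 166 166   .   .   .   .   .   .   .   .   .   .   .   . 156 157 157 157 157 158 165 167 167 167 164 144
29   .   .   .   .   .   .   .   .   .   .   .   .   .   .   .   .   . 144   .   . 155 156 157 164 166 167 167 163   .
37   .   .   .   .   .   .   .   .   .   .   .   .   .   .   .   .   .   .   .   .   .   .   . 141   .   .   .   .   .
posts rect ((485.7164306640625, 191.624267578125), (16.10504150390625, 51.01755905151367), 77.44013214111328)
posts local x [-10.96123896  39.14176376] y [-50.67898893 -35.00515515]
wall x [-20.93815596 -11.55080736]
disc [10.83042374 15.54324637 21.21059345]
pad? 3327 [[-11.5, -32.7, 228.3], [0.2, -25.8, 267.9], [11.5, -10.1, 270.0]]
```

View pics/w13c.png

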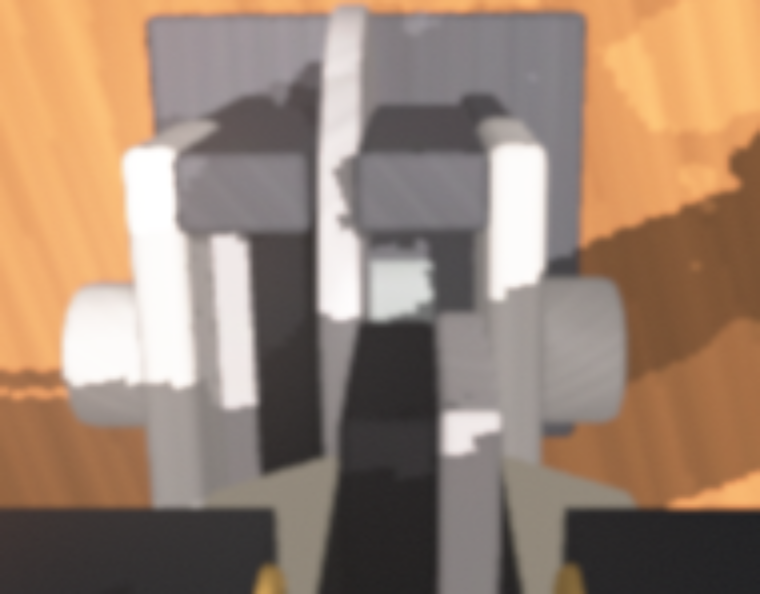

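The second view agrees with the first within 0.5 mm: post inner face at local y = -35.0, slot midline offset -0.4 mm, yaw ≈ -12.6°. Lower in stages.

Call:
{"api": "servo_tool", "payload": {
  "angular": [
    [0, 0, 0.4],
    [0, 0, 0.4],
    [0, 0, 0.4],
    [0, 0, 0.4],
    [0, 0, 0.4],
    [0, 0, 0.4],
    [0, 0, 0.4],
    [0, 0, 0.4]
  ],
  "slide": [
    [-0.5, 0.5, -5],
    [-1, 1, -10],
    [-1, 1, -15],
    [-1, 1, -20],
    [-1, 1, -25],
    [-1, 1, -25],
    [-1, 1, -25],
    [-1, 1, -25]
  ],
  "grip": [-1, -1, -1, -1, -1, -1, -1, -1]
}}

```text
time: 19.63
tool_pos: [481.1, 236.4, 208.9]
tcp_rot: [-3.14, 0.0, -1.793]
contact_force: [0.2, -0.4, -2.8]
grip_width: 15.6
```

Run:
```python
from plant import bot
from kin import *
o=bot.get_obs();R0=Ro.from_euler('xyz',o['tcp_rot']);print(o['time'],o['joint_positions'].round(2),o['tool_pos'],o['grip_width'])
R=E('z',np.radians(257.3))*E('x',np.pi)
print(np.degrees((R*R0.inv()).as_rotvec()),np.array([480.9,236.6,193.8])-o['tool_pos'])
```

```text
19.6333 [ 0.31  0.38  1.52 -0.    1.24 -2.6 ] [481.07792238 236.38482097 208.85920224] 15.56651341119492
[0.00240605 0.06477941 0.0546492 ] [ -0.17792238   0.21517903 -15.05920224]
```

Call:
{"api": "servo_tool", "payload": {
  "angular": [
    [0, 0, 0],
    [0, 0, 0],
    [0, 0, 0],
    [0, 0, 0],
    [0, 0, 0],
    [0, 0, 0],
    [0, 0, 0],
    [0, 0, 0],
    [0, 0, 0]
  ],
  "slide": [
    [0, 0, -3],
    [0, 0, -6],
    [0, 0, -9],
    [0, 0, -12],
    [0, 0, -14],
    [0, 0, -14],
    [0, 0, -14],
    [0, 0, -14],
    [0, 0, -14]
  ],
  "grip": [-1, -1, -1, -1, -1, -1, -1, -1, -1]
}}

```text
time: 20.38
tool_pos: [481.0, 236.4, 194.9]
tcp_rot: [-3.14, 0.0, -1.793]
contact_force: [0.9, -0.0, -2.5]
grip_width: 15.6
```

```bash
python3 look.py wrist w14;python3 look.py side s14
python3 - <<'E'
from h import *
s=cv2.imread('pics/s14.png')
cv2.imwrite('pics/s14c.png',cv2.resize(s[95:195,150:250],None,fx=6,fy=6,interpolation=cv2.INTER_CUBIC))
c=pickle.load(open('w14.pkl','rb'));P,m=cloud(c)
cv2.imwrite('pics/w14c.png',cv2.resize(c['img'][90:270,150:340],None,fx=4,fy=3.3))
yaw=np.radians(-12.7);ex=np.array([np.cos(yaw),np.sin(yaw)]);ey=np.array([-ex[1],ex[0]])
S0=np.array([480.9,236.6]);S=P[60:262,150:340].reshape(-1,3);L=np.c_[(S[:,:2]-S0)@ex,(S[:,:2]-S0)@ey,S[:,2]]
k=(S[:,2]>171)&(S[:,2]<180);a=L[k];print('posts x',np.percentile(a[:,0],[1,99]),'y',np.percentile(a[:,1],[1,99]))
k=(S[:,2]>222)&(S[:,2]<236)&(abs(L[:,0])<12)&(L[:,1]<-15);a=L[k];print('pad top',len(a),np.percentile(a,[1,50,99],axis=0).round(1).tolist())
print(cv2.minAreaRect(S[k,:2].astype(np.float32)))
# side: project pad box corners & slot
s=pickle.load(open('s14.pkl','rb'));Ps,ms=cloud(s)
Rl=lambda x,y,z:np.r_[S0+x*ex+y*ey,z]
print('expected px lower edge',proj(s,[Rl(8,-32,185.5),Rl(-8,-32,185.5),Rl(8,-32,229.5),Rl(0,-35,175)]).round(0).tolist())
E
```

```text
20.3833 [481.  236.4 194.9] [-3.1404e+00  3.0000e-04 -1.7934e+00] [ 0.314  0.389  1.545 -0.     1.206 -2.605] [ 0.9 -0.  -2.5] 15.638477226805541
20.4333 [481.  236.4 194.9] [-3.1404e+00  2.0000e-04 -1.7933e+00] [ 0.314  0.389  1.545 -0.     1.206 -2.605] [ 0.6 -0.  -3.6] 15.855812124888264
posts x [-10.36903316  39.15982968] y [-50.74040818 -35.01383152]
pad top 1789 [[-7.5, -31.4, 222.5], [-0.0, -24.6, 231.1], [7.9, -15.2, 232.5]]
((475.8898620605469, 213.87017822265625), (16.66026496887207, 16.020904541015625), 78.13058471679688)
expected px lower edge [[193.0, 144.0], [187.0, 145.0], [192.0, 131.0], [190.0, 149.0]]
```

View pics/s14c.png

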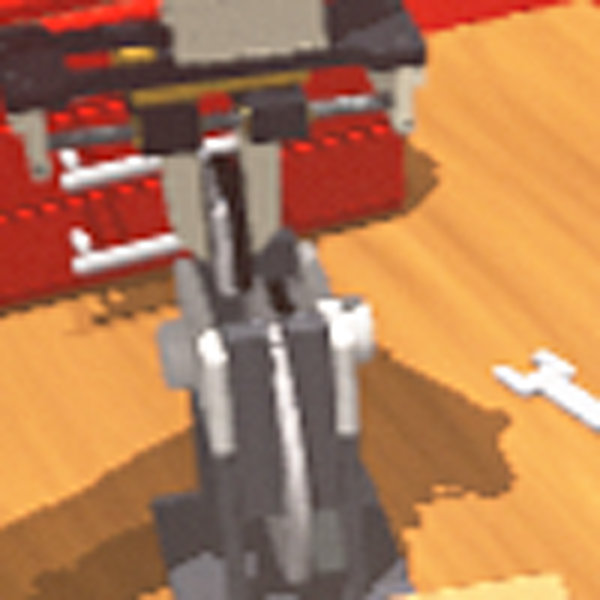

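View pics/w14c.png

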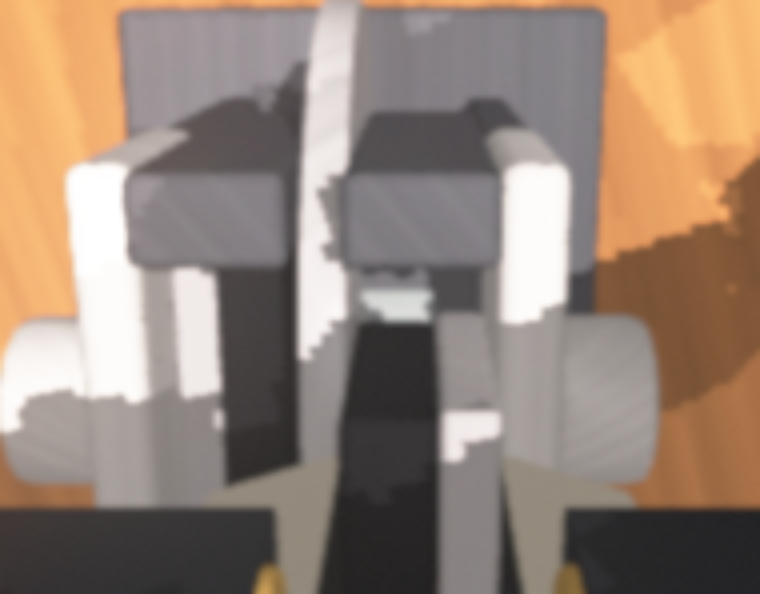

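All consistent. The pad top is 54 mm above the post tops, so its lower edge is ≈10 mm above the mouth. Lateral offset is ≈0.2 mm, the pad end is at y ≈ -31.7 (posts at -35), and the lining faces the disc. Handing in.

Run:
```python
from plant import bot
o=bot.get_obs();print(o['time'],o['dq'].round(4),o['grip_width'])
print(bot.close_job());o=bot.get_obs();print(o['time'],o['tool_pos'],o['grip_width'])
```

```text
20.4833 [ 0.0002 -0.0005  0.0024 -0.0001  0.001  -0.0019] 16.00267800215583
the job is handed in; nothing more can be done
None
the job is handed in; nothing more can be done
```

The job is handed in at 20.5 s. The pad is held still above the empty slot, black lining towards the disc, and has not touched the stand.

**What I did:** I gripped the pad by its overhanging ends, lifted it off the carton and turned it about 82°. I set it on its lower corner and let go, and it settled onto its long edge. The wrist camera then showed it upright to about 0.1°. I picked it up again across its thickness, carried it over the clutter while making a half turn, and lowered it over the slot.

**Last checks (wrist camera and arm readings):**

| Check | Reading |
|---|---|
| Lower edge above the posts | about 10 mm |
| Offset across the slot | about 0.2 mm |
| Pad end / post face along the slot | about 31.7 / 35 mm from the slot's centre |
| Yaw error | about 1° or less |
| Finger opening | 16.0 mm |
| Joint speeds | near zero |

**What went wrong or disagreed:**
- My first tilt attempt, still in free air, ran into the last joint's limit, so I replanned and gripped from the far side.
- The cameras read heights slightly high: about 1–2 mm on the wrist camera and 5 mm on the top one. I therefore judged the final height relative to the posts.
- I did not re-measure the other things on the bench at the end. No force reading suggested the arm touched them.

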